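# Lay out a returned sample on the photo mat

## Robot

A 6-joint arm with a two-finger parallel gripper is mounted at the origin on a cart in front of the work surface, level with it; the furniture and walls round the work are solid. World frame = base frame: x ahead of the robot, y to its left, z up, the work surface at z = 0. Lengths are in mm, angles in rad, forces in N, time in s.
With the tool pointing down it reaches from about 300 to 775 mm from the base axis. Payload 14.6 kg.
Tool frame: the origin (TCP) lies on the centre line of the jaws, within the pads' length; the fingertips stand 14 mm ahead of it and the grasp point (between the pads) lies 5 mm behind it; z points along the fingers, x is the direction in which the jaws open and shut, and the axes are right-handed (so a half turn about z gives the same grasp; the last joint's range is limited). The gripper opens to 94 mm and grips with 3 to 60 N. Pads are 16 mm wide; open, the fingers measure 119 mm over their backs; the gripper's body (75 mm by 177 mm) begins 78 mm behind the grasp point.
Start: joints at [1.148, 0.3, 1.521, -0, 1.321, -0.067], TCP at [191.584, 515.543, 219.446] pointing down, gripper open.
Joint ranges: [-3.03, 3.03], [-0.79, 2.21], [0.23, 2.52], [-1.04, 4.18], [0, 3.07], [-2.55, 2.55]. Speed limits (rad/s): [2.22, 2.22, 2.57, 3.14, 3.14, 3.14].

## Interface

Orientations are given as a rotation vector (axis times angle).
In Python, from station import readout, eyes, close_job, search_frame gives the robot as it stands.
- The arm moves only by the tool send_rows, never from a script. Its argument "plan" is a list that holds one entry, the list of rows, each a list of 5 numbers: the shift along the tool's x, y, z in units of 3 cm (1.0 is 3 cm), then the turn about the tool's z in units of 0.15 rad (1.0 is 0.15 rad), then the finger opening in mm, from 0 to 94. A call has 1 to 8 rows; each row shifts and turns the commanded pose from where the row before left it, along the tool's axes as they then stand; what a row does not reach is not made up. A row lasts 1/10 s, in which the tool goes at most 50 mm and 8.59 degrees, less where a joint would pass 70% of its speed; a pose out of reach is approached as far as the arm can. A call with a number of a shift or a turn outside -1 to 1 is refused whole. A call with a gripper value outside its range is refused whole. The fingers move at their own pace and stop on an object; "force" is the grip in N (left out, the last holds). Time passes only in rows, so rows that do not move let the fingers close. It gives the time, the measured TCP pose, the force and the opening at its end, in the units of the state.
- readout.get_state(): the state, without advancing time (a new reading comes with each control period).
- eyes.capture(name): name is "scene" or "top" or "wrist"; returns the picture (420x560x3 uint8, red, green, blue); there is no depth.
- eyes.calibration(name): a dict with "fx", "fy", "cx", "cy" (pixels), "rvec" (rotation vector, rad) and "tvec" (3), from world to camera coordinates, as OpenCV has them. Camera axes: x right, y down, z forward; pixel columns grow to the right and rows downward; lengths in mm; the calibration is good to about 2 mm. A picture is of the moment at which its call begins: read the wrist's pose just before it. calibration takes no time and is no camera call; for the wrist camera it gives the pose at the moment of the call.
- close_job(): hands the job in, once; it reports no verdict.
Trained networks look in the newest picture that a camera, given by its name, has taken for a name from the list of things; names that differ only in an ending like _2 or _b are one class to them, and where a whole thing is asked for, a point or a joint stands for the part that bears it (a point fixed in the world has none). Each returns a list of dicts, best first, with "conf" (0 to 1); they miss things now and then, are a little off and sometimes report something else, mostly with a low value. They report only what shows in the picture. A call takes as long as a camera call.
- search_frame(camera, query): "xyz" ([x, y, z] in mm, in world coordinates, good to about 4 mm: the middle of the surface that is visible of it).
The state is a dict: "time": time; "qpos": joint angles; "qvel": joint speeds; "joint_torque": joint torques, N m; "tool_pos": TCP position; "ee_rot": TCP orientation; "wrist_force": force on the tool from outside, world axes, zero at the start; "wrist_torque": the same for the moment, N m; "gripper_width": finger opening in mm.
Only numpy, scipy, OpenCV 4.12 (cv2) and the standard library are available. Lean on these libraries where they do the work, as an engineer would, in place of code of your own. Each camera call takes 0.05 s, during which the arm holds its last target.

## Task

Lay out the returned sample for its record photo on the black mat: put the carton that lies loose on the table flat in the middle of the mat, its long side along the mat's short side, and stand the orange-capped vial on the middle of the carton. Stand the blue-capped vial midway between the carton and the green tag, and the tape measure upright, lengthwise parallel to the carton, midway between the carton and the white tag, all in one row along the mat's long middle line. Let no vial fall over and leave the marker pen and the ring scanner where they lie.

Things in the scene. Friction and masses are not known exactly. Their poses are not given: they have to be found in the camera images.
- photo_mat: black rubber photo mat with a thin pale border and a pale centre cross, fixed to the table; 140 mm along its x, 280 mm along its y (the long side), 3 mm thick. Origin at the centre of its underside, z up. Its long middle line is its y axis
- green_tag: flat green plastic strip, 90 mm along its x, 16 mm along its y, 2 mm thick, fixed on the mat at one of its two ends, across it, its centre 125 mm from the mat's centre; origin at the centre of its underside (3 mm above the table); its axes are parallel to the mat's
- white_tag: flat white plastic strip, same size, fixed on the mat at the end opposite the green one, its centre 125 mm from the mat's centre; origin at the centre of its underside (3 mm above the table); axes parallel to the mat's
- carton: loose white and blue medicine carton lying on the table right of the mat (like cartons in the tray and the tote are not meant), 50 mm along its x, 106 mm along its y, 43 mm high, about 90 g; origin at the centre of its underside, z up; take it across the 50 mm
- vial_orange: loose amber vial with an orange cap, standing upright, 20 mm across and 46 mm tall, 14 g; origin at the centre of its underside, z along its axis, up
- vial_blue: loose amber vial with a blue cap, standing upright, 20 mm across and 46 mm tall, 14 g; origin at the centre of its underside, z along its axis, up
- tape_measure: loose yellow and black tape measure standing upright, 40 mm along its x (its thickness), 67 mm along its y, 61 mm high, about 170 g; origin at the centre of its underside, z up; take it across the thickness, near its middle
- marker_pen: loose white marker pen with a black cap, lying between the mat and the things to lay out, 136 mm along its y, 18 mm across, 17 mm high; origin under its middle; a bystander, leave it
- ring_scanner: loose small black finger scanner lying near the front of the cardboard tray, 49 mm along its x, 33 mm along its y, 21 mm high; origin under its middle; a bystander, leave it

How it is judged:
By the outcome, as a careful person would: the job done as asked, in the order asked, and still so for the second after the job is handed in, with the robot touching nothing.
It also fails if it takes over 104 s, if anything falls off the work surface, if the arm or the gripper's body presses on something with over 40 N, if the wrist force passes 120 N, or if a joint passes its speed limit or range.

## Working session

There is one attempt and no reset: what is moved stays moved. The work goes in short steps, Python scripts to look and compute and a tool call to move; the robot and the scene stay as the last step left them, time stands still between calls to the robot, and variables do not carry over. Pictures are saved under pics/ and viewed, and the job is handed in when it is done.

Besides the shell and the picture viewer there is one more tool, called after "Call:" as name(argument=value, ...), one argument or row to a line, values as JSON. send_rows: Moves the arm, as the interface text tells. Its arguments: {"type":"object","properties":{"plan":{"type":"array","items":{"type":"array","items":{"type":"array","items":{"type":"number"}}}},"force":{"type":"number"}},"required":["plan"]}

```bash
ls; mkdir -p pics; python3 - <<'E'
from station import readout, eyes, search_frame
import cv2
s=readout.get_state();print(s)
for n in ["scene","top"]:
    im=eyes.capture(n);cv2.imwrite(f"pics/{n}0.png",im[:,:,::-1])
    for q in ["photo_mat","green_tag","white_tag","carton","vial_orange","vial_blue","tape_measure","marker_pen","ring_scanner"]:
        print(n,q,[( [round(v) for v in d["xyz"]],round(d["conf"],2)) for d in search_frame(n,q)][:4]) if n=="top" else 0
print(readout.get_state()["time"])
E
```

```text
pics
{'time': 0.0, 'qpos': array([ 1.14839324e+00,  3.00450775e-01,  1.52157826e+00, -2.07033450e-05,
        1.32067957e+00, -6.65893063e-02]), 'qvel': array([ 7.09172151e-04, -1.30759404e-03, -1.85982167e-03, -1.50454994e-03,
        1.72468500e-04,  4.50435501e-05]), 'joint_torque': array([ 2.54308634e-04, -5.31803405e+01, -3.52740884e+01,  7.08354078e-02,
        2.43672665e-02, -8.86278963e-05]), 'tool_pos': array([191.49740758, 515.32884506, 218.89865711]), 'ee_rot': array([ 2.57901627e+00,  1.79291919e+00, -1.48619077e-03]), 'wrist_force': array([-0.51852129,  0.41242947,  1.03191985]), 'wrist_torque': array([0.02314538, 0.01329829, 0.03545779]), 'gripper_width': 93.9571935419681}
top photo_mat [([468, 15, -2], 0.97)]
top green_tag [([454, 134, 2], 0.55)]
top white_tag []
top carton [([553, -240, 44], 0.93)]
top vial_orange []
top vial_blue []
top tape_measure [([559, -370, 55], 0.57), ([551, -244, 46], 0.28)]
top marker_pen [([508, -181, 15], 0.66), ([558, -371, 57], 0.59)]
top ring_scanner [([608, -136, 25], 0.56)]
0.55
```

View pics/top0.png

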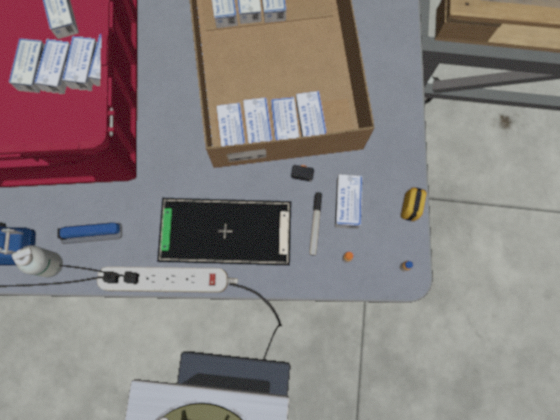

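View pics/scene0.png

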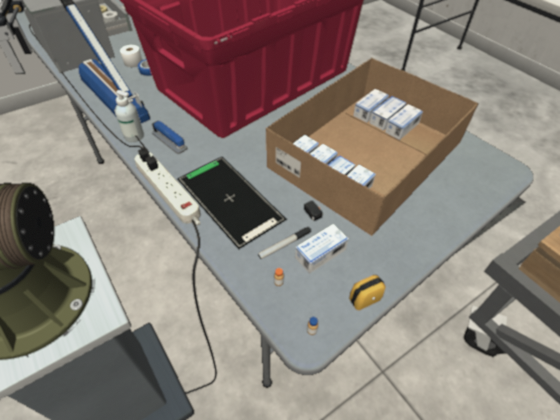

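```bash
cat > h.py <<'E'
import numpy as np, cv2
from scipy.spatial.transform import Rotation as R
from station import readout, eyes, search_frame
def pix(cal,u,v,z):
    Rm=cv2.Rodrigues(np.array(cal["rvec"],float))[0];t=np.array(cal["tvec"],float).ravel()
    c=-Rm.T@t; d=Rm.T@np.array([(u-cal["cx"])/cal["fx"],(v-cal["cy"])/cal["fy"],1.])
    return c+d*(z-c[2])/d[2]
def proj(cal,p):
    K=np.array([[cal["fx"],0,cal["cx"]],[0,cal["fy"],cal["cy"]],[0,0,1]])
    return cv2.projectPoints(np.array(p,float).reshape(-1,3),np.array(cal["rvec"],float),np.array(cal["tvec"],float),K,None)[0].reshape(-1,2)
def pose():
    s=readout.get_state();m=R.from_rotvec(s["ee_rot"]).as_matrix()
    return np.array(s["tool_pos"]),np.arctan2(m[1,0],m[0,0]),m,s
def go(target,yaw=None,n=None,sim=None):
    """rows to world target; yaw = world angle of tool x"""
    p,y,m,s=pose()
    if sim: p,y=np.array(sim[0],float),sim[1]
    target=np.array(target,float)
    yaw=y if yaw is None else yaw
    D=target-p;dy=yaw-y
    N=max(int(np.ceil(np.linalg.norm(D)/29)),int(np.ceil(abs(dy)/.145)),1)
    if n:N=max(n,N)
    print("now",p.round(1),"yaw",round(y,4),"w",round(s["gripper_width"],1),"F",np.round(s["wrist_force"],1),"t",round(s["time"],2),"N",N)
    for i in range(N):
        a=y+dy*i/N;d=D/N/30
        # tool x=(c,s,0) tool y=(s,-c,0) z down
        c_,s_=np.cos(a),np.sin(a)
        print([round(d[0]*c_+d[1]*s_,3),round(d[0]*s_-d[1]*c_,3),round(-d[2],3),round(-dy/N/.15,3)])
E
python3 - <<'E'
from h import *
c=eyes.calibration("top")
M=[pix(c,u,v,3) for u,v in [(161,199),(291,202),(290,264),(158,261),(225,231)]]
print(np.round(M))
for n,(u,v),z in [("car",(348,200),43),("or",(348,257),46),("bl",(407,265),46),("tape",(414,204),58),("pen1",(318,193),10),("pen2",(313,254),10),("tray",(372,130),80),("strip",(225,268),30)]: print(n,pix(c,u,v,z).round())
p,y,m,s=pose();c=eyes.calibration("wrist");Rm=cv2.Rodrigues(np.array(c["rvec"],float))[0]
print("cam in tool",m.T@(-Rm.T@np.array(c["tvec"]).ravel()-p)); print((Rm@m).round(2)); print(c["fx"],c["cx"],c["cy"])
go([480,-270,330],-1.5708)
E
```

```text
[[ 524.  156.    3.]
 [ 548. -123.    3.]
 [ 415. -135.    3.]
 [ 391.  142.    3.]
 [ 470.   10.    3.]]
car [ 555. -240.   43.]
or [ 436. -249.   46.]
bl [ 433. -369.   46.]
tape [ 558. -374.   58.]
pen1 [ 572. -179.   10.]
pen2 [ 440. -180.   10.]
tray [ 700. -274.   80.]
strip [389.  -3.  30.]
cam in tool [-3.63698320e-03 -8.20293128e+01 -1.65217923e+02]
[[ 1.   -0.   -0.  ]
 [ 0.    0.96 -0.28]
 [ 0.    0.28  0.96]]
324.12684434094183 283.3590456786535 212.7896723378794
now [191.6 515.6 219.5] yaw 1.215 w 93.9 F [ 0.3 -0.   0.1] t 0.55 N 30
[np.float64(-0.707), np.float64(0.604), np.float64(-0.123), np.float64(0.619)]
[np.float64(-0.647), np.float64(0.667), np.float64(-0.123), np.float64(0.619)]
[np.float64(-0.583), np.float64(0.725), np.float64(-0.123), np.float64(0.619)]
[np.float64(-0.513), np.float64(0.775), np.float64(-0.123), np.float64(0.619)]
[np.float64(-0.439), np.float64(0.82), np.float64(-0.123), np.float64(0.619)]
[np.float64(-0.361), np.float64(0.857), np.float64(-0.123), np.float64(0.619)]
[np.float64(-0.28), np.float64(0.887), np.float64(-0.123), np.float64(0.619
[... 1096 characters left out ...]
[np.float64(0.823), np.float64(0.433), np.float64(-0.123), np.float64(0.619)]
[np.float64(0.86), np.float64(0.354), np.float64(-0.123), np.float64(0.619)]
[np.float64(0.889), np.float64(0.273), np.float64(-0.123), np.float64(0.619)]
[np.float64(0.91), np.float64(0.19), np.float64(-0.123), np.float64(0.619)]
[np.float64(0.924), np.float64(0.104), np.float64(-0.123), np.float64(0.619)]
[np.float64(0.93), np.float64(0.018), np.float64(-0.123), np.float64(0.619)]
[np.float64(0.927), np.float64(-0.068), np.float64(-0.123), np.float64(0.619)]
[np.float64(0.917), np.float64(-0.154), np.float64(-0.123), np.float64(0.619)]
[np.float64(0.899), np.float64(-0.238), np.float64(-0.123), np.float64(0.619)]
```

Call:
send_rows(
  plan=[
    [[-0.71, 0.6, -0.3, 0.62, 94], [-0.65, 0.67, -0.3, 0.62, 94], [-0.58, 0.72, -0.3, 0.62, 94], [-0.51, 0.78, -0.3, 0.62, 94], [-0.44, 0.82, -0.3, 0.62, 94], [-0.36, 0.86, -0.3, 0.62, 94], [-0.28, 0.89, -0.3, 0.62, 94], [-0.2, 0.91, -0.3, 0.62, 94]],
  ],
  force=15,
)

```text
time: 1.35
tool_pos: [268.6, 304.7, 291.9]
ee_rot: [-3.056, -0.727, -0.001]
wrist_force: [0.4, 0.2, 0.3]
gripper_width: 93.9
```

Call:
send_rows(
  plan=[
    [[-0.11, 0.92, -0.3, 0.62, 94], [-0.02, 0.93, -0.3, 0.62, 94], [0.06, 0.93, -0.3, 0.62, 94], [0.15, 0.92, -0.3, 0.62, 94], [0.23, 0.9, -0.3, 0.62, 94], [0.31, 0.88, -0.3, 0.62, 94], [0.39, 0.84, 0, 0.62, 94], [0.47, 0.8, 0, 0.62, 94]],
  ],
)

```text
time: 2.15
tool_pos: [345.3, 95.1, 345.8]
ee_rot: [-3.111, 0.433, -0.001]
wrist_force: [1.1, -0.0, -0.2]
gripper_width: 93.9
```

```bash
python3 - <<'E'
from h import *
c=eyes.calibration("wrist")
im=eyes.capture("wrist");cv2.imwrite("pics/w1.png",im[:,:,::-1])
import json;json.dump({k:np.array(v).tolist() for k,v in c.items()},open("w1.json","w"))
print(pose()[:2],pose()[3]["time"])
E
```

```text
(array([346.086247  ,  92.83008929, 345.55065319]), np.float64(-0.2839328587525695)) 2.2
```

View pics/w1.png

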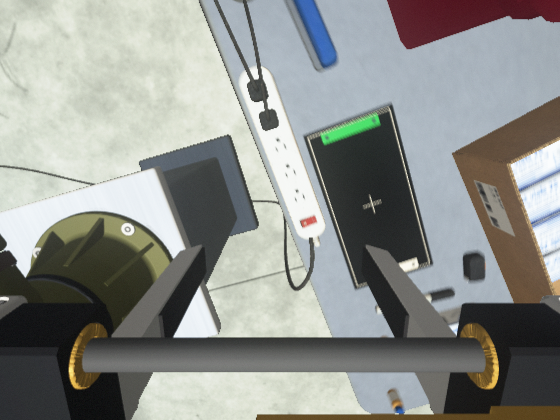

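```bash
python3 - <<'E'
from h import *
import json
c=json.load(open("w1.json"));c={k:np.array(v) if isinstance(v,list) else v for k,v in c.items()}
for u,v in [(305,136),(392,105),(372,204),(431,264),(361,289)]: print(pix(c,u,v,3).round(1))
go([440,-280,330],-1.5708)
E
```

```text
[392.2 141.5   3. ]
[528.3 149.6   3. ]
[469.1   8.2   3. ]
[ 545.  -123.4    3. ]
[ 419.9 -137.3    3. ]
now [346.1  92.8 345.6] yaw -0.2839 w 93.9 F [-0.1  0.4 -0.7] t 2.2 N 14
[np.float64(0.463), np.float64(0.79), np.float64(0.037), np.float64(0.613)]
[np.float64(0.534), np.float64(0.744), np.float64(0.037), np.float64(0.613)]
[np.float64(0.6), np.float64(0.692), np.float64(0.037), np.float64(0.613)]
[np.float64(0.661), np.float64(0.634), np.float64(0.037), np.float64(0.613)]
[np.float64(0.716), np.float64(0.57), np.float64(0.037), np.float64(0.613)]
[np.float64(0.765), np.float64(0.502), np.float64(0.037), np.float64(0.613)]
[np.float64(0.808), np.float64(0.43), np.float64(0.037), np.float64(0.613)]
[np.float64(0.844), np.float64(0.354), np.float64(0.037), np.float64(0.613)]
[np.float64(0.873), np.float64(0.275), np.float64(0.037), np.float64(0.613)]
[np.float64(0.895), np.float64(0.193), np.float64(0.037), np.float64(0.613)]
[np.float64(0.909), np.float64(0.11), np.float64(0.037), np.float64(0.613)]
[np.float64(0.915), np.float64(0.027), np.float64(0.037), np.float64(0.613)]
[np.float64(0.914), np.float64(-0.058), np.float64(0.037), np.float64(0.613)]
[np.float64(0.904), np.float64(-0.141), np.float64(0.037), np.float64(0.613)]
```

Call:
send_rows(
  plan=[
    [[0.46, 0.79, 0.04, 0.61, 94], [0.53, 0.74, 0.04, 0.61, 94], [0.6, 0.69, 0.04, 0.61, 94], [0.66, 0.63, 0.04, 0.61, 94], [0.72, 0.57, 0.04, 0.61, 94], [0.77, 0.5, 0.04, 0.61, 94], [0.81, 0.43, 0.04, 0.61, 94]],
  ],
)

```text
time: 2.9
tool_pos: [394.5, -90.6, 337.1]
ee_rot: [-2.817, 1.391, -0.001]
wrist_force: [1.1, 0.1, 0.1]
gripper_width: 93.8
```

Call:
send_rows(
  plan=[
    [[0.84, 0.35, 0.04, 0.61, 94], [0.87, 0.28, 0.04, 0.61, 94], [0.9, 0.19, 0.04, 0.61, 94], [0.91, 0.11, 0.04, 0.61, 94], [0.92, 0.03, 0.04, 0.61, 94], [0.91, -0.06, 0.04, 0.61, 94], [0.9, -0.14, 0.04, 0.61, 94], [0, 0, 0, 0, 94]],
  ],
)

```text
time: 3.7
tool_pos: [444.3, -277.1, 327.6]
ee_rot: [2.234, -2.208, -0.002]
wrist_force: [0.2, -0.5, -0.6]
gripper_width: 93.8
```

Call:
send_rows(
  plan=[
    [[0, 0, 0, 0, 94], [0, 0, 0, 0, 94]],
  ],
)

```text
time: 3.9
tool_pos: [444.1, -274.4, 328.9]
ee_rot: [-2.242, 2.201, -0.0]
wrist_force: [-1.2, 0.4, 0.1]
gripper_width: 93.7
```

```bash
python3 - <<'E'
from h import *
c=eyes.calibration("wrist")
im=eyes.capture("wrist");cv2.imwrite("pics/w2.png",im[:,:,::-1])
import json;json.dump({k:np.array(v).tolist() for k,v in c.items()},open("w2.json","w"))
print(pose()[:2],pose()[3]["time"])
for q in ["carton","vial_orange","vial_blue","tape_measure","marker_pen"]:
    print(q,[( [round(v) for v in d["xyz"]],round(d["conf"],2)) for d in search_frame("wrist",q)][:3])
E
```

```text
(array([ 444.13465344, -274.3054227 ,  328.96606471]), np.float64(-1.5524266977778391)) 3.95
carton [([559, -241, 43], 0.72)]
vial_orange [([447, -252, 45], 0.48)]
vial_blue [([435, -371, 39], 0.54)]
tape_measure [([565, -370, 61], 0.88), ([559, -241, 44], 0.38)]
marker_pen [([516, -180, 10], 0.6)]
```

View pics/w2.png

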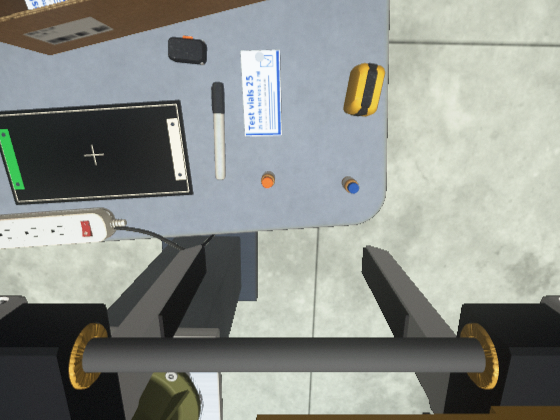

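```bash
python3 - <<'E'
import cv2
im=cv2.imread("pics/w2.png");a=cv2.resize(im[30:210,160:400],None,fx=3.2,fy=3.2,interpolation=cv2.INTER_CUBIC)
cv2.imwrite("pics/w2a.png",a)
b=cv2.resize(im[90:215,0:200],None,fx=4,fy=4,interpolation=cv2.INTER_CUBIC)
cv2.imwrite("pics/w2b.png",b)
E
```

```text
(no output)
```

View pics/w2a.png

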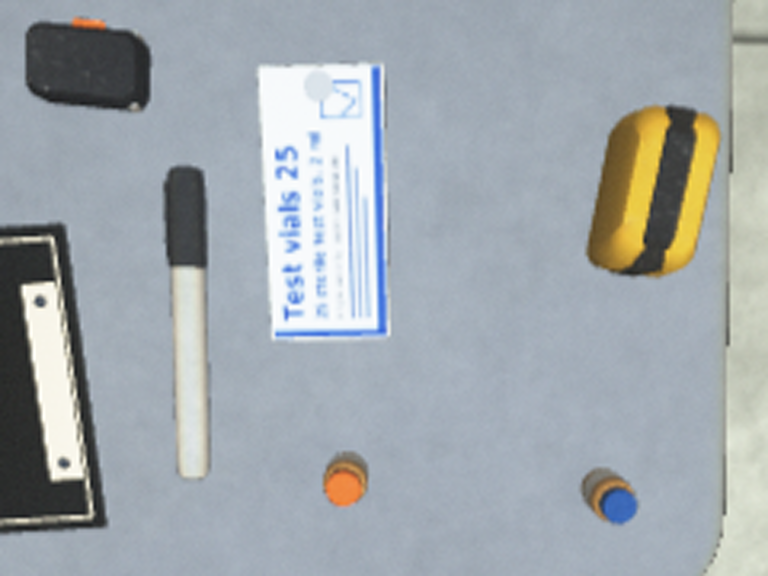

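View pics/w2b.png

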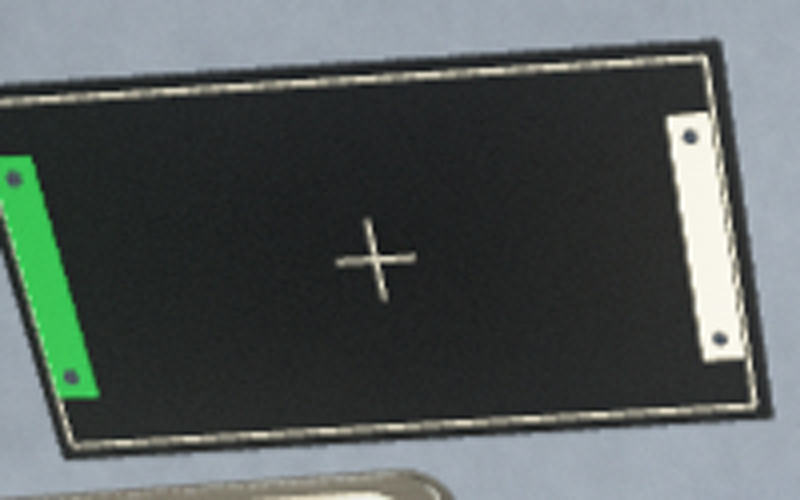

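```bash
python3 - <<'E'
from h import *
import json
c=json.load(open("w2.json"))
def A(u,v,z): return pix(c,160+u/3.2-.35,30+v/3.2-.35,z)[:2]
def B(u,v,z): return pix(c,u/4-.37,90+v/4-.37,z)[:2]
K=[A(*q,43) for q in [(260,66),(384,66),(389,336),(273,338)]]
print("carton",np.round(K,1),np.mean(K,0).round(1),[np.linalg.norm(K[i]-K[(i+1)%4]).round(1) for i in range(4)])
print("long yaw",np.degrees(np.arctan2(*(K[0]-K[3])[::-1])),np.degrees(np.arctan2(*(K[1]-K[2])[::-1])))
print("orange",A(345,488,46),"blue",A(619,506,46))
print("pen",A(187,168,10),A(194,478,10),"edge",A(207,200,10),A(210,470,8))
print("tape stripe",A(680,112,55),A(643,272,55),A(662,190,61))
m=[B(720,40,3),B(772,415,3),B(68,458,3)];print("mat",np.round(m,1),np.linalg.norm(m[0]-m[1]),np.linalg.norm(m[1]-m[2]), "cross",B(376,261,3),"diag mid",(m[0]+m[2])/2)
w=[B(690,136,5),B(720,338,5)];g=[B(14,178,5),B(71,377,5)];w=np.mean(w,0);g=np.mean(g,0);print("tags",w,g,np.linalg.norm(w-g),(w+g)/2,np.degrees(np.arctan2(*(g-w)[::-1])))
E
```

```text
carton [[ 607.4 -216.8]
 [ 608.3 -265.9]
 [ 504.4 -269.6]
 [ 502.7 -220.5]] [ 555.7 -243.2] [np.float64(49.1), np.float64(104.0), np.float64(49.1), np.float64(104.8)]
long yaw 2.02954856905667 2.064734342775303
orange [ 439.48051889 -251.47702311] blue [ 433.74549393 -371.93850991]
pen [ 572.53930259 -180.26573314] [ 436.18979769 -178.60227596] edge [ 559.59628688 -188.56437649] [ 439.79277806 -185.90354219]
tape stripe [ 591.90608791 -381.53878573] [ 532.07620237 -372.153575  ] [ 562.78304143 -375.64079693]
mat [[ 548.8 -123. ]
 [ 411.6 -133.6]
 [ 389.2  142.7]] 137.60559748803385 277.21398814309117 cross [467.9394286  11.3931918] diag mid [469.02621905   9.84518785]
tags [ 478.5407432  -113.29863001] [458.89739572 136.02571649] 250.09696291581668 [468.71906946  11.36354324] 94.50481804148909
```

```bash
python3 - <<'E'
from h import *
go([555.5,-243,110],-1.536,n=8)
E
```

```text
now [ 444.2 -274.7  328.9] yaw -1.5533 w 94.2 F [-0.8 -0.1  0.1] t 4.2 N 9
[np.float64(-0.11), np.float64(-0.414), np.float64(0.811), np.float64(-0.013)]
[np.float64(-0.109), np.float64(-0.414), np.float64(0.811), np.float64(-0.013)]
[np.float64(-0.108), np.float64(-0.415), np.float64(0.811), np.float64(-0.013)]
[np.float64(-0.108), np.float64(-0.415), np.float64(0.811), np.float64(-0.013)]
[np.float64(-0.107), np.float64(-0.415), np.float64(0.811), np.float64(-0.013)]
[np.float64(-0.106), np.float64(-0.415), np.float64(0.811), np.float64(-0.013)]
[np.float64(-0.105), np.float64(-0.416), np.float64(0.811), np.float64(-0.013)]
[np.float64(-0.105), np.float64(-0.416), np.float64(0.811), np.float64(-0.013)]
[np.float64(-0.104), np.float64(-0.416), np.float64(0.811), np.float64(-0.013)]
```

Call:
send_rows(
  plan=[
    [[-0.12, -0.47, 0.9, -0.014, 60], [-0.12, -0.47, 0.9, -0.014, 60], [-0.12, -0.47, 0.9, -0.014, 60], [-0.12, -0.47, 0.9, -0.014, 60], [-0.12, -0.47, 0.9, -0.014, 60], [-0.12, -0.47, 0.9, -0.014, 60], [-0.12, -0.47, 0.9, -0.014, 60], [-0.12, -0.47, 0.9, -0.014, 60]],
  ],
)

```text
time: 5.0
tool_pos: [556.8, -243.1, 111.6]
ee_rot: [-2.259, 2.183, -0.0]
wrist_force: [0.8, -0.7, -0.4]
gripper_width: 60.0
```

Call:
send_rows(
  plan=[
    [[0, 0, 0, 0, 60], [0, 0, 0, 0, 60]],
  ],
)

```text
time: 5.2
tool_pos: [556.1, -243.5, 113.2]
ee_rot: [2.259, -2.183, -0.001]
wrist_force: [-0.3, -0.3, 1.4]
gripper_width: 59.9
```

```bash
python3 - <<'E'
from h import *
go([555.5,-243,20],-1.536,n=4)
c=eyes.calibration("wrist")
im=eyes.capture("wrist");cv2.imwrite("pics/w3.png",im[:,:,::-1])
E
```

```text
now [ 556.1 -243.5  113.2] yaw -1.5367 w 59.9 F [-0.3 -0.3  1.4] t 5.2 N 4
[np.float64(-0.004), np.float64(0.005), np.float64(0.777), np.float64(-0.001)]
[np.float64(-0.004), np.float64(0.005), np.float64(0.777), np.float64(-0.001)]
[np.float64(-0.004), np.float64(0.005), np.float64(0.777), np.float64(-0.001)]
[np.float64(-0.004), np.float64(0.005), np.float64(0.777), np.float64(-0.001)]
```

View pics/w3.png

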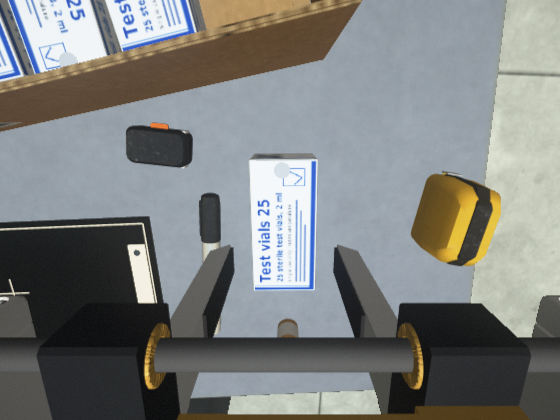

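Call:
send_rows(
  plan=[
    [[0, 0, 0.8, 0, 60], [0, 0, 0.8, 0, 60], [0, 0, 0.8, 0, 60], [0, 0, 0.7, 0, 60], [0, 0, 0, 0, 60], [0, 0, 0, 0, 60], [0, 0, 0, 0, 40], [0, 0, 0, 0, 40]],
  ],
)

```text
time: 6.05
tool_pos: [556.9, -244.0, 21.5]
ee_rot: [-2.258, 2.183, -0.004]
wrist_force: [-3.0, 0.9, 6.8]
gripper_width: 49.8
```

Call:
send_rows(
  plan=[
    [[0, 0, 0, 0, 40], [0, 0, 0, 0, 40], [0, 0, 0, 0, 40]],
  ],
)

```text
time: 6.35
tool_pos: [556.9, -244.0, 21.5]
ee_rot: [-2.258, 2.183, -0.004]
wrist_force: [-2.3, -0.1, 8.5]
gripper_width: 49.8
```

Call:
send_rows(
  plan=[
    [[0, 0, -0.5, 0, 40], [0, 0, -0.9, 0, 40], [0, 0, -0.6, 0, 40], [0, 0, 0, 0, 40]],
  ],
)

```text
time: 6.75
tool_pos: [557.6, -244.2, 83.4]
ee_rot: [-2.257, 2.183, -0.008]
wrist_force: [-1.2, 0.2, -0.5]
gripper_width: 49.8
```

```bash
python3 - <<'E'
from h import *
go([469.8,10.8,81],-1.4923,n=12)
E
```

```text
now [ 557.6 -244.2   83.4] yaw -1.5372 w 49.8 F [-1.2  0.2 -0.5] t 6.75 N 12
[np.float64(-0.716), np.float64(0.22), np.float64(0.007), np.float64(-0.025)]
[np.float64(-0.717), np.float64(0.217), np.float64(0.007), np.float64(-0.025)]
[np.float64(-0.718), np.float64(0.214), np.float64(0.007), np.float64(-0.025)]
[np.float64(-0.718), np.float64(0.212), np.float64(0.007), np.float64(-0.025)]
[np.float64(-0.719), np.float64(0.209), np.float64(0.007), np.float64(-0.025)]
[np.float64(-0.72), np.float64(0.206), np.float64(0.007), np.float64(-0.025)]
[np.float64(-0.721), np.float64(0.204), np.float64(0.007), np.float64(-0.025)]
[np.float64(-0.722), np.float64(0.201), np.float64(0.007), np.float64(-0.025)]
[np.float64(-0.722), np.float64(0.198), np.float64(0.007), np.float64(-0.025)]
[np.float64(-0.723), np.float64(0.196), np.float64(0.007), np.float64(-0.025)]
[np.float64(-0.724), np.float64(0.193), np.float64(0.007), np.float64(-0.025)]
[np.float64(-0.724), np.float64(0.19), np.float64(0.007), np.float64(-0.025)]
```

Call:
send_rows(
  plan=[
    [[-0.4, 0.11, 0, -0.03, 40], [-0.72, 0.22, 0, -0.03, 40], [-0.72, 0.21, 0, -0.03, 40], [-0.72, 0.21, 0, -0.03, 40], [-0.72, 0.21, 0, -0.03, 40], [-0.72, 0.21, 0, -0.03, 40], [-0.72, 0.2, 0, -0.03, 40], [-0.72, 0.2, 0, -0.03, 40]],
  ],
)

```text
time: 7.55
tool_pos: [499.5, -81.2, 78.6]
ee_rot: [2.297, -2.141, -0.003]
wrist_force: [0.6, -0.2, -1.4]
gripper_width: 49.9
```

Call:
send_rows(
  plan=[
    [[-0.72, 0.2, 0, -0.03, 40], [-0.72, 0.2, 0, -0.03, 40], [-0.72, 0.19, 0, 0, 40], [-0.72, 0.19, 0, 0, 40], [-0.33, 0.08, 0, 0, 40], [0, 0, 0, 0, 40], [0, 0, 0, 0, 40]],
  ],
)

```text
time: 8.25
tool_pos: [468.0, 11.0, 79.4]
ee_rot: [2.307, -2.132, -0.0]
wrist_force: [0.6, 0.6, -0.5]
gripper_width: 49.9
```

```bash
python3 - <<'E'
from h import *
go([469.8,10.8,25.5],-1.4923)
c=eyes.calibration("wrist")
im=eyes.capture("wrist");cv2.imwrite("pics/w4.png",im[:,:,::-1])
E
```

```text
now [468.   11.   79.4] yaw -1.4918 w 49.9 F [ 0.6  0.6 -0.5] t 8.25 N 2
[np.float64(0.005), np.float64(-0.03), np.float64(0.899), np.float64(0.002)]
[np.float64(0.005), np.float64(-0.03), np.float64(0.899), np.float64(0.002)]
```

View pics/w4.png

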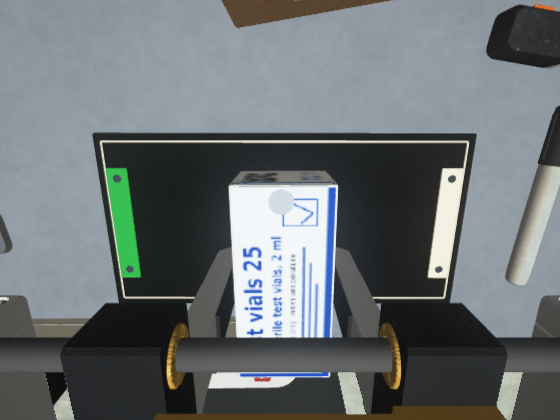

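Call:
send_rows(
  plan=[
    [[0, -0.03, 0.7, 0, 40], [0, -0.03, 0.6, 0, 40], [0, 0, 0.3, 0, 40], [0, 0, 0.1, 0, 40], [0, 0, 0.05, 0, 40], [0, 0, 0, 0, 40]],
  ],
)

```text
time: 8.9
tool_pos: [470.1, 11.2, 27.6]
ee_rot: [-2.306, 2.132, -0.001]
wrist_force: [-0.1, 0.2, -0.8]
gripper_width: 49.9
```

```bash
python3 - <<'E'
from h import *
go([469.8,10.8,24.5],-1.4923)
E
```

```text
now [470.1  11.2  27.6] yaw -1.4924 w 49.9 F [-0.1  0.2 -0.8] t 8.9 N 1
[np.float64(0.012), np.float64(0.01), np.float64(0.102), np.float64(-0.001)]
```

Call:
send_rows(
  plan=[
    [[0, 0, 0.05, 0, 40], [0, 0, 0.04, 0, 40], [0, 0, 0, 0, 40], [0, 0, 0, 0, 40]],
  ],
)

```text
time: 9.3
tool_pos: [469.9, 11.4, 24.6]
ee_rot: [-2.307, 2.132, -0.0]
wrist_force: [0.0, -0.6, -0.8]
gripper_width: 50.2
```

Call:
send_rows(
  plan=[
    [[0, 0, 0.02, 0, 40], [0, 0, 0, 0, 58], [0, 0, 0, 0, 58], [0, 0, 0, 0, 58], [0, 0, -0.5, 0, 58], [0, 0, -1, 0, 58], [0, 0, -1, 0, 58], [0, 0, -1, 0, 58]],
  ],
)

```text
time: 10.1
tool_pos: [469.6, 11.4, 129.9]
ee_rot: [2.307, -2.132, -0.0]
wrist_force: [0.4, -0.1, 0.7]
gripper_width: 58.2
```

Call:
send_rows(
  plan=[
    [[0, 0, -1, 0, 58], [0, 0.3, -1, 0, 58], [0, 0.5, -1, 0, 58], [0, 0.6, -1, 0, 58], [0, 0.4, -0.5, 0, 58], [0, 0, 0, 0, 58], [0, 0, 0, 0, 58]],
  ],
)

```text
time: 10.8
tool_pos: [416.1, 7.1, 263.3]
ee_rot: [-2.307, 2.133, 0.0]
wrist_force: [1.1, -0.0, -0.2]
gripper_width: 58.3
```

```bash
python3 - <<'E'
from h import *
c=eyes.calibration("wrist")
import json;json.dump({k:np.array(v).tolist() for k,v in c.items()},open("w5.json","w"))
im=eyes.capture("wrist");cv2.imwrite("pics/w5.png",im[:,:,::-1])
print(pose()[:2])
b=cv2.resize(im[80:300,120:440,::-1],None,fx=2.5,fy=2.5,interpolation=cv2.INTER_CUBIC);cv2.imwrite("pics/w5b.png",b)
E
```

```text
(array([416.07706442,   7.13580394, 262.80383109]), np.float64(-1.492237955115391))
```

View pics/w5.png

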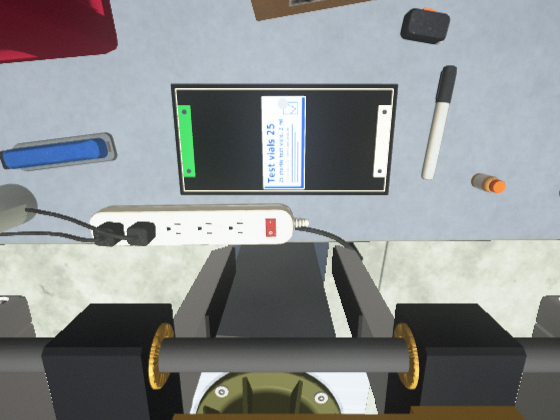

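View pics/w5b.png

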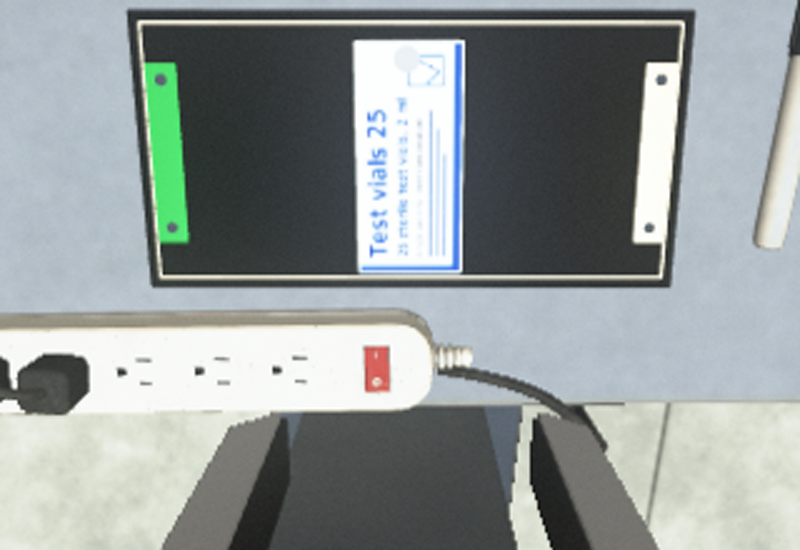

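```bash
python3 - <<'E'
from h import *
import json
c=json.load(open("w5.json"))
def A(u,v,z): return pix(c,120+u/2.5-.3,80+v/2.5-.3,z)[:2]
K=[A(*q,46) for q in [(353,41),(465,41),(461,272),(358,272)]]
print("carton",np.mean(K,0).round(1),[np.linalg.norm(K[i]-K[(i+1)%4]).round(1) for i in range(4)])
print("long yaw",np.degrees(np.arctan2(*(K[0]-K[3])[::-1])),np.degrees(np.arctan2(*(K[1]-K[2])[::-1])))
m=[A(*q,3) for q in [(128,11),(694,11),(670,286),(153,286)]]
print("mat",np.round(m,1),np.mean(m,0),[np.linalg.norm(m[i]-m[(i+1)%4]).round(1) for i in range(4)],np.degrees(np.arctan2(*(m[0]-m[1])[::-1])))
w=np.mean([A(661,79,5),A(649,228,5)],0);g=np.mean([A(160,79,5),A(172,228,5)],0);print("tags",w,g,np.linalg.norm(w-g),(w+g)/2,np.degrees(np.arctan2(*(g-w)[::-1])))
print("orange",pix(c,498,186,46))
p,y,_,_=pose()
go([439.5,-251.5,120],-1.57)
E
```

```text
carton [468.5  12. ] [np.float64(49.9), np.float64(104.7), np.float64(49.5), np.float64(104.7)]
long yaw 4.750481796041979 4.557177284979343
mat [[ 526.5  155. ]
 [ 548.4 -121.8]
 [ 410.9 -133.1]
 [ 389.   143.8]] [468.70173876  11.00593904] [np.float64(277.6), np.float64(138.0), np.float64(277.8), np.float64(138.0)] 94.52257956714571
tags [ 478.36886378 -113.23431007] [458.63661999 135.99647766] 250.01069375674774 [468.50274188  11.3810838 ] 94.52681182021588
orange [ 439.66392271 -248.33094159   46.        ]
now [416.1   7.1 262.8] yaw -1.4922 w 58.4 F [ 0.8  0.3 -0.7] t 10.85 N 11
[np.float64(0.787), np.float64(-0.009), np.float64(0.433), np.float64(0.047)]
[np.float64(0.787), np.float64(-0.015), np.float64(0.433), np.float64(0.047)]
[np.float64(0.787), np.float64(-0.02), np.float64(0.433), np.float64(0.047)]
[np.float64(0.787), np.float64(-0.026), np.float64(0.433), np.float64(0.047)]
[np.float64(0.786), np.float64(-0.031), np.float64(0.433), np.float64(0.047)]
[np.float64(0.786), np.float64(-0.037), np.float64(0.433), np.float64(0.047)]
[np.float64(0.786), np.float64(-0.043), np.float64(0.433), np.float64(0.047)]
[np.float64(0.785), np.float64(-0.048), np.float64(0.433), np.float64(0.047)]
[np.float64(0.785), np.float64(-0.054), np.float64(0.433), np.float64(0.047)]
[np.float64(0.785), np.float64(-0.059), np.float64(0.433), np.float64(0.047)]
[np.float64(0.784), np.float64(-0.065), np.float64(0.433), np.float64(0.047)]
```

Call:
send_rows(
  plan=[
    [[0.4, 0, 0.2, 0, 58], [0.8, 0.04, 0.43, 0, 58], [0.8, 0.04, 0.43, 0, 58], [0.8, 0.04, 0.43, 0, 58], [0.8, 0.04, 0.43, 0, 58], [0.8, 0.04, 0.43, 0, 58], [0.8, 0.04, 0.43, 0, 58], [0.8, 0.04, 0.43, 0, 58]],
  ],
)

```text
time: 11.65
tool_pos: [421.1, -174.6, 165.5]
ee_rot: [2.306, -2.132, -0.003]
wrist_force: [0.7, 0.1, 0.6]
gripper_width: 57.9
```

Call:
send_rows(
  plan=[
    [[0.8, 0.04, 0.4, 0, 50], [0.8, 0.04, 0.4, 0, 50], [0.8, 0.04, 0.2, 0, 50], [0.4, 0.02, 0, 0, 50], [0, 0, 0, 0, 50], [0, 0, 0, 0, 50]],
  ],
)

```text
time: 12.25
tool_pos: [424.0, -256.7, 137.3]
ee_rot: [-2.307, 2.133, 0.001]
wrist_force: [0.5, -0.1, -0.0]
gripper_width: 50.4
```

```bash
python3 - <<'E'
from h import *
c=eyes.calibration("wrist")
import json;json.dump({k:np.array(v).tolist() for k,v in c.items()},open("w6.json","w"))
im=eyes.capture("wrist");cv2.imwrite("pics/w6.png",im[:,:,::-1])
go([439.5,-250.5,25])
print(proj(c,[[439.5,-250.5,46],[439.5,-250.5,0]]))
E
```

```text
now [ 424.1 -256.5  137.6] yaw -1.4918 w 49.7 F [-0.6 -0.   0.2] t 12.3 N 4
[np.float64(-0.039), np.float64(-0.132), np.float64(0.938), np.float64(-0.0)]
[np.float64(-0.039), np.float64(-0.132), np.float64(0.938), np.float64(-0.0)]
[np.float64(-0.039), np.float64(-0.132), np.float64(0.938), np.float64(-0.0)]
[np.float64(-0.039), np.float64(-0.132), np.float64(0.938), np.float64(-0.0)]
[[278.15742111 200.84022928]
 [278.94572645 189.26143184]]
```

View pics/w6.png

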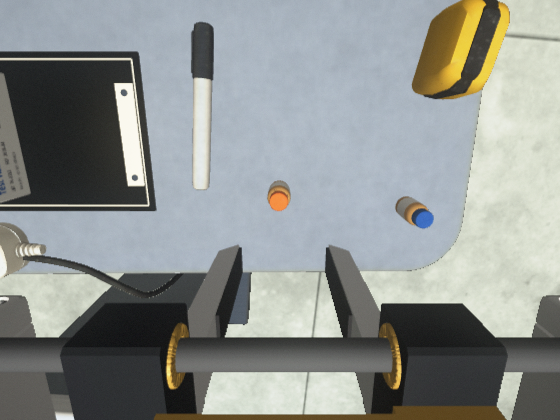

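Call:
send_rows(
  plan=[
    [[-0.08, -0.27, 0.3, 0, 50], [-0.08, -0.27, 0.8, 0, 50], [0, 0, 1, 0, 50], [0, 0, 0.9, 0, 50], [0, 0, 0.6, 0, 50], [0, 0, 0.2, 0, 50], [0, 0, 0, 0, 50], [0, 0, 0, 0, 50]],
  ],
)

```text
time: 13.1
tool_pos: [440.5, -251.0, 24.3]
ee_rot: [-2.307, 2.132, -0.002]
wrist_force: [0.9, 0.4, 0.2]
gripper_width: 50.2
```

```bash
python3 - <<'E'
from h import *
go([439.5,-250.5,22])
E
```

```text
now [ 440.5 -251.    24.3] yaw -1.4918 w 50.2 F [0.9 0.4 0.2] t 13.1 N 1
[np.float64(-0.018), np.float64(0.032), np.float64(0.078), np.float64(-0.0)]
```

Call:
send_rows(
  plan=[
    [[0, 0.03, 0.05, 0, 24], [0, 0, 0, 0, 24], [0, 0, 0, 0, 22], [0, 0, 0, 0, 12], [0, 0, 0, 0, 12], [0, 0, 0, 0, 12], [0, 0, 0, 0, 12]],
  ],
  force=6,
)

```text
time: 13.8
tool_pos: [439.1, -251.2, 22.3]
ee_rot: [-2.307, 2.132, -0.001]
wrist_force: [-0.7, -0.4, 3.6]
gripper_width: 20.0
```

Call:
send_rows(
  plan=[
    [[0, 0, -0.3, 0, 12], [0, 0, -0.7, 0, 12], [0, 0, -1, 0, 12], [0, 0, -0.8, 0, 12], [0, 0, -0.3, 0, 12], [0, 0, 0, 0, 12]],
  ],
)

```text
time: 14.4
tool_pos: [439.3, -251.3, 116.0]
ee_rot: [-2.307, 2.132, -0.003]
wrist_force: [0.0, -0.6, -0.9]
gripper_width: 20.2
```

```bash
python3 - <<'E'
from h import *
go([468.5,11.7,112],-1.4923)
E
```

```text
now [ 439.3 -251.3  116. ] yaw -1.4921 w 20.2 F [ 0.  -0.6 -0.9] t 14.4 N 10
[np.float64(-0.866), np.float64(-0.166), np.float64(0.013), np.float64(0.0)]
[np.float64(-0.866), np.float64(-0.166), np.float64(0.013), np.float64(0.0)]
[np.float64(-0.866), np.float64(-0.166), np.float64(0.013), np.float64(0.0)]
[np.float64(-0.866), np.float64(-0.166), np.float64(0.013), np.float64(0.0)]
[np.float64(-0.866), np.float64(-0.166), np.float64(0.013), np.float64(0.0)]
[np.float64(-0.866), np.float64(-0.166), np.float64(0.013), np.float64(0.0)]
[np.float64(-0.866), np.float64(-0.166), np.float64(0.013), np.float64(0.0)]
[np.float64(-0.866), np.float64(-0.166), np.float64(0.013), np.float64(0.0)]
[np.float64(-0.866), np.float64(-0.166), np.float64(0.013), np.float64(0.0)]
[np.float64(-0.866), np.float64(-0.166), np.float64(0.013), np.float64(0.0)]
```

Call:
send_rows(
  plan=[
    [[-0.4, -0.08, 0, 0, 12], [-0.75, -0.14, 0, 0, 12], [-0.75, -0.14, 0, 0, 12], [-0.75, -0.14, 0, 0, 12], [-0.75, -0.14, 0, 0, 12], [-0.75, -0.14, 0, 0, 12], [-0.75, -0.14, 0, 0, 12], [-0.75, -0.14, 0, 0, 12]],
  ],
)

```text
time: 15.2
tool_pos: [456.6, -77.8, 113.7]
ee_rot: [2.306, -2.132, -0.003]
wrist_force: [1.1, -0.2, 0.5]
gripper_width: 19.9
```

Call:
send_rows(
  plan=[
    [[-0.75, -0.14, 0, 0, 12], [-0.75, -0.14, 0, 0, 12], [-0.75, -0.14, 0, 0, 12], [-0.5, -0.12, 0, 0, 12], [-0.2, -0.06, 0, 0, 12], [0, 0, 0, 0, 12], [0, 0, 0, 0, 12]],
  ],
)

```text
time: 15.9
tool_pos: [468.0, 9.8, 114.5]
ee_rot: [2.307, -2.132, -0.001]
wrist_force: [-0.7, -0.5, -0.7]
gripper_width: 20.2
```

```bash
python3 - <<'E'
from h import *
go([468.5,11.7,69],-1.4923)
im=eyes.capture("wrist");cv2.imwrite("pics/w7.png",im[:,:,::-1])
E
```

```text
now [468.    9.8 114.5] yaw -1.4922 w 20.2 F [-0.7 -0.5 -0.7] t 15.9 N 2
[np.float64(-0.031), np.float64(-0.01), np.float64(0.759), np.float64(0.0)]
[np.float64(-0.031), np.float64(-0.01), np.float64(0.759), np.float64(0.0)]
```

View pics/w7.png

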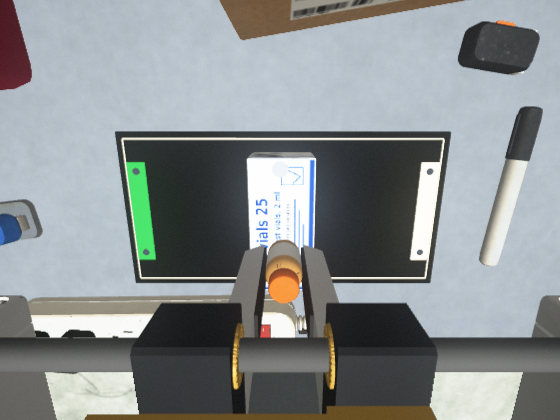

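Call:
send_rows(
  plan=[
    [[-0.03, -0.01, 0.6, 0, 12], [-0.03, -0.01, 0.5, 0, 12], [0, 0, 0.2, 0, 12], [0, 0, 0.1, 0, 12], [0, 0, 0.05, 0, 12], [0, 0, 0, 0, 12]],
  ],
)

```text
time: 16.55
tool_pos: [469.0, 11.7, 71.9]
ee_rot: [-2.306, 2.133, -0.001]
wrist_force: [0.8, -1.0, 0.1]
gripper_width: 20.0
```

Call:
send_rows(
  plan=[
    [[0, 0, 0.05, 0, 12], [0, 0, 0.05, 0, 12], [0, 0, 0, 0, 12], [0, 0, 0, 0, 12]],
  ],
)

```text
time: 16.95
tool_pos: [468.8, 11.9, 68.6]
ee_rot: [-2.307, 2.132, -0.0]
wrist_force: [-0.3, 0.7, -0.2]
gripper_width: 20.0
```

Call:
send_rows(
  plan=[
    [[0, 0, 0.02, 0, 12], [0, 0, 0, 0, 12], [0, 0, 0, 0, 22], [0, 0, 0, 0, 26], [0, 0, 0, 0, 34], [0, 0, 0, 0, 40], [0, 0, 0, 0, 40]],
  ],
)

```text
time: 17.65
tool_pos: [468.8, 11.9, 67.9]
ee_rot: [2.307, -2.132, -0.0]
wrist_force: [0.1, 0.4, 0.4]
gripper_width: 39.8
```

Call:
send_rows(
  plan=[
    [[0, 0, -0.3, 0, 40], [0, 0, -0.8, 0, 40], [0, 0, -1, 0, 40], [0, 0, -1, 0, 40], [0, 0.4, -1, 0, 40], [0, 0.8, -0.8, 0, 40], [0, 0.4, 0, 0, 40], [0, 0, 0, 0, 40]],
  ],
)

```text
time: 18.45
tool_pos: [420.2, 8.1, 215.3]
ee_rot: [-2.306, 2.132, -0.001]
wrist_force: [0.0, 0.0, -0.7]
gripper_width: 40.1
```

```bash
python3 - <<'E'
from h import *
import json
c=eyes.calibration("wrist")
json.dump({k:np.array(v).tolist() for k,v in c.items()},open("w8.json","w"))
im=eyes.capture("wrist");cv2.imwrite("pics/w8.png",im[:,:,::-1])
print(proj(c,[[468.6,11.5,92],[468.6,11.5,46]]))
go([430,-372,200],-1.4923)
E
```

```text
[[284.61104234 156.51488978]
 [284.45494719 151.71137283]]
now [420.7   8.1 214.7] yaw -1.4924 w 40.1 F [ 1.2  0.  -0.7] t 18.5 N 14
[np.float64(0.904), np.float64(0.049), np.float64(0.035), np.float64(-0.0)]
[np.float64(0.904), np.float64(0.049), np.float64(0.035), np.float64(-0.0)]
[np.float64(0.904), np.float64(0.049), np.float64(0.035), np.float64(-0.0)]
[np.float64(0.904), np.float64(0.049), np.float64(0.035), np.float64(-0.0)]
[np.float64(0.904), np.float64(0.049), np.float64(0.035), np.float64(-0.0)]
[np.float64(0.904), np.float64(0.049), np.float64(0.035), np.float64(-0.0)]
[np.float64(0.904), np.float64(0.049), np.float64(0.035), np.float64(-0.0)]
[np.float64(0.904), np.float64(0.049), np.float64(0.035), np.float64(-0.0)]
[np.float64(0.904), np.float64(0.049), np.float64(0.035), np.float64(-0.0)]
[np.float64(0.904), np.float64(0.049), np.float64(0.035), np.float64(-0.0)]
[np.float64(0.904), np.float64(0.049), np.float64(0.035), np.float64(-0.0)]
[np.float64(0.904), np.float64(0.049), np.float64(0.035), np.float64(-0.0)]
[np.float64(0.904), np.float64(0.049), np.float64(0.035), np.float64(-0.0)]
[np.float64(0.904), np.float64(0.049), np.float64(0.035), np.float64(-0.0)]
```

View pics/w8.png

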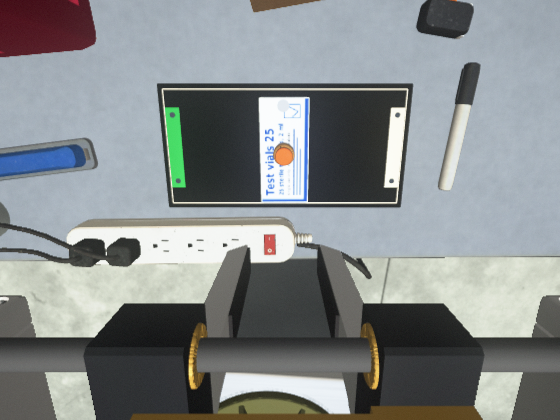

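Call:
send_rows(
  plan=[
    [[0.5, 0.0, 0.1, 0, 40], [0.95, 0.02, 0.15, 0, 40], [0.95, 0.02, 0.15, 0, 40], [0.95, 0.02, 0.15, 0, 40], [0.95, 0.02, 0.15, 0, 40], [0.95, 0.02, 0.15, 0, 40], [0.95, 0.02, 0.15, 0, 40], [0.95, 0.02, 0.15, 0, 50]],
  ],
)

```text
time: 19.3
tool_pos: [433.8, -207.3, 178.8]
ee_rot: [2.307, -2.132, -0.003]
wrist_force: [0.3, 0.3, 0.2]
gripper_width: 45.3
```

Call:
send_rows(
  plan=[
    [[0.95, 0.02, 0.15, 0, 50], [0.95, 0.02, 0.15, 0, 50], [0.95, 0.02, 0.15, 0, 50], [0.95, 0.02, 0.15, 0, 50], [0.95, 0.02, 0.15, 0, 50], [0.7, 0.0, 0, 0, 50], [0.3, 0, 0, 0, 50], [0, 0, 0, 0, 50]],
  ],
)

```text
time: 20.1
tool_pos: [444.1, -378.7, 156.6]
ee_rot: [-2.306, 2.133, 0.003]
wrist_force: [0.1, -0.3, -0.5]
gripper_width: 50.1
```

Call:
send_rows(
  plan=[
    [[0, 0, 0, 0, 50]],
  ],
)

```text
time: 20.2
tool_pos: [444.3, -377.5, 157.3]
ee_rot: [-2.307, 2.132, 0.002]
wrist_force: [0.4, 1.0, 1.1]
gripper_width: 50.2
```

```bash
python3 - <<'E'
from h import *
import json
c=eyes.calibration("wrist")
json.dump({k:np.array(v).tolist() for k,v in c.items()},open("w9.json","w"))
im=eyes.capture("wrist");cv2.imwrite("pics/w9.png",im[:,:,::-1])
print(proj(c,[[433.7,-371.5,46]]))
go([433.7,-371.5,22],-1.4923)
E
```

```text
[[276.64334916 223.68872877]]
now [ 444.4 -377.4  157.7] yaw -1.4915 w 49.8 F [1.  0.1 0.5] t 20.25 N 5
[np.float64(-0.045), np.float64(0.068), np.float64(0.905), np.float64(0.001)]
[np.float64(-0.045), np.float64(0.068), np.float64(0.905), np.float64(0.001)]
[np.float64(-0.045), np.float64(0.068), np.float64(0.905), np.float64(0.001)]
[np.float64(-0.045), np.float64(0.068), np.float64(0.905), np.float64(0.001)]
[np.float64(-0.045), np.float64(0.068), np.float64(0.905), np.float64(0.001)]
```

View pics/w9.png

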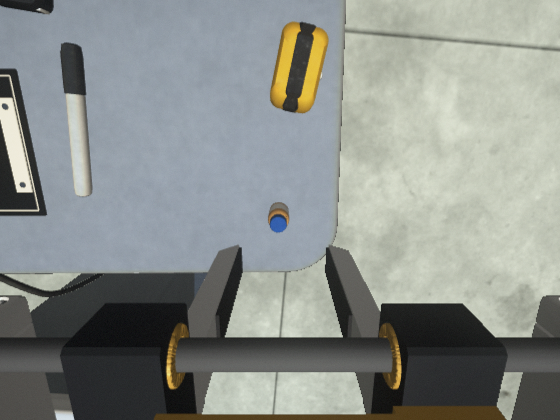

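Call:
send_rows(
  plan=[
    [[-0.1, 0.17, 0.4, 0, 50], [-0.1, 0.17, 0.8, 0, 50], [0, 0, 0.9, 0, 50], [0, 0, 0.9, 0, 50], [0, 0, 0.8, 0, 50], [0, 0, 0.5, 0, 50], [0, 0, 0.2, 0, 50], [0, 0, 0, 0, 50]],
  ],
)

```text
time: 21.05
tool_pos: [433.4, -372.8, 22.6]
ee_rot: [2.307, -2.132, -0.001]
wrist_force: [-0.7, -0.2, 0.7]
gripper_width: 50.1
```

Call:
send_rows(
  plan=[
    [[0, 0, 0, 0, 50]],
  ],
)

```text
time: 21.15
tool_pos: [433.9, -373.3, 23.9]
ee_rot: [2.307, -2.132, 0.002]
wrist_force: [-0.7, -0.4, 0.6]
gripper_width: 50.2
```

```bash
python3 - <<'E'
from h import *
import json
go([433.7,-371.5,22],-1.4923)
c=json.load(open("w9.json"))
im=cv2.imread("pics/w9.png");b=cv2.resize(im[10:125,240:360],None,fx=5,fy=5,interpolation=cv2.INTER_CUBIC);cv2.imwrite("pics/w9b.png",b)
E
```

```text
now [ 433.9 -373.3   23.9] yaw -1.4921 w 50.2 F [-0.7 -0.4  0.6] t 21.15 N 1
[np.float64(-0.062), np.float64(0.003), np.float64(0.063), np.float64(0.002)]
```

View pics/w9b.png

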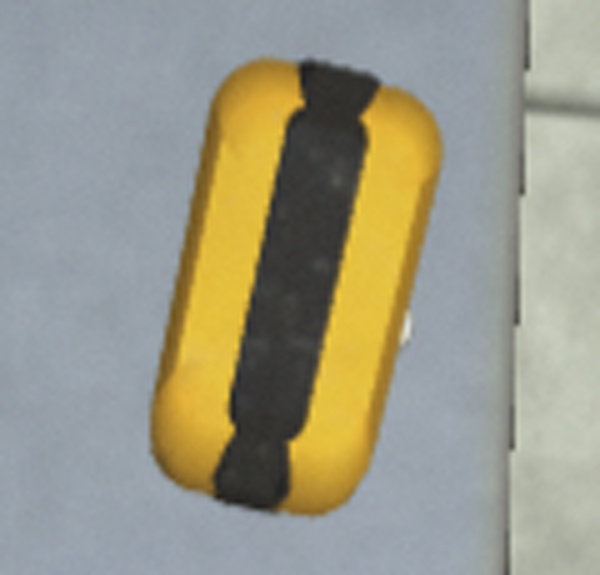

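Call:
send_rows(
  plan=[
    [[-0.05, 0, 0.05, 0, 24], [0, 0, 0, 0, 24], [0, 0, 0, 0, 22], [0, 0, 0, 0, 12], [0, 0, 0, 0, 12], [0, 0, 0, 0, 12], [0, 0, 0, 0, 12]],
  ],
  force=6,
)

```text
time: 21.85
tool_pos: [433.5, -371.7, 21.6]
ee_rot: [2.307, -2.132, 0.0]
wrist_force: [-0.4, 1.2, 3.8]
gripper_width: 19.9
```

```bash
python3 - <<'E'
from h import *
import json
c=json.load(open("w9.json"))
def A(u,v,z): return pix(c,240+u/5-.4,10+v/5-.4,z)[:2]
for a,b in [((292,120),(235,415)),((365,135),(305,430))]:
    P,Q=A(*a,61),A(*b,61);print(P,Q,np.degrees(np.arctan2(*(P-Q)[::-1])),(P+Q)/2)
print("ends",A(340,72,45),A(253,500,45),(A(340,72,45)+A(253,500,45))/2)
L,Rr=A(180,260,45),A(425,260,45);print("sides",L,Rr)
# target blue
C=np.array([468.6,11.4]);ym=np.array([np.cos(np.radians(94.52)),np.sin(np.radians(94.52))])
print("blue tgt",C+70.5*ym,"tape tgt",C-70.5*ym)
go([0,0,0])
E
```

```text
[ 584.04569348 -376.2364608 ] [ 543.32861415 -371.30094528] -6.911382391401335 [ 563.68715382 -373.76870304]
[ 582.93490295 -386.9841189 ] [ 542.03375917 -382.08997356] -6.823450500011063 [ 562.48433106 -384.53704623]
ends [ 594.89998608 -383.27088011] [ 531.78897354 -375.33225071] [ 563.34447981 -379.30156541]
sides [ 566.70203946 -360.83808522] [ 569.74677159 -399.21097394]
blue tgt [463.04410081  81.68073694] tape tgt [474.15589919 -58.88073694]
now [ 433.5 -371.7   21.6] yaw -1.4922 w 19.9 F [-0.4  1.2  3.8] t 21.85 N 20
[np.float64(-0.674), np.float64(0.672), np.float64(0.036), np.float64(-0.0)]
[np.float64(-0.674), np.float64(0.672), np.float64(0.036), np.float64(-0.0)]
[np.float64(-0.674), np.float64(0.672), np.float64(0.036), np.float64(-0.0)]
[np.float64(-0.674), np.float64(0.672), np.float64(0.036), np.float64(-0.0)]
[np.float64(-0.674), np.float64(0.672), np.float64(0.036), np.float64(-0.0)]
[np.float64(-0.674), np.float64(0.672), np.float64(0.036), np.float64(-0.0)]
[np.float64(-0.674), np.float64(0.672), np.float64(0.036), np.float64(-0.0)]
[np.float64(-0.674), np.float6
[... 270 characters left out ...]
(-0.0)]
[np.float64(-0.674), np.float64(0.672), np.float64(0.036), np.float64(-0.0)]
[np.float64(-0.674), np.float64(0.672), np.float64(0.036), np.float64(-0.0)]
[np.float64(-0.674), np.float64(0.672), np.float64(0.036), np.float64(-0.0)]
[np.float64(-0.674), np.float64(0.672), np.float64(0.036), np.float64(-0.0)]
[np.float64(-0.674), np.float64(0.672), np.float64(0.036), np.float64(-0.0)]
[np.float64(-0.674), np.float64(0.672), np.float64(0.036), np.float64(-0.0)]
[np.float64(-0.674), np.float64(0.672), np.float64(0.036), np.float64(-0.0)]
[np.float64(-0.674), np.float64(0.672), np.float64(0.036), np.float64(-0.0)]
[np.float64(-0.674), np.float64(0.672), np.float64(0.036), np.float64(-0.0)]
```

Call:
send_rows(
  plan=[
    [[0, 0, -0.3, 0, 12], [0, 0, -0.7, 0, 12], [0, 0, -1, 0, 12], [0, 0, -1, 0, 12], [-0.2, -0.02, -1, 0, 12], [-0.5, -0.06, -0.7, 0, 12], [-0.8, -0.12, -0.2, 0, 12], [-0.9, -0.14, 0, 0, 12]],
  ],
)

```text
time: 22.65
tool_pos: [438.1, -298.7, 170.2]
ee_rot: [-2.306, 2.133, -0.004]
wrist_force: [0.1, -0.4, 0.2]
gripper_width: 20.2
```

Call:
send_rows(
  plan=[
    [[-0.95, -0.14, 0, 0, 12], [-0.95, -0.14, 0, 0, 12], [-0.95, -0.14, 0, 0, 12], [-0.95, -0.14, 0, 0, 12], [-0.95, -0.14, 0, 0, 12], [-0.95, -0.14, 0, 0, 12], [-0.95, -0.14, 0, 0, 12], [-0.95, -0.14, 0, 0, 12]],
  ],
)

```text
time: 23.45
tool_pos: [453.4, -67.9, 169.0]
ee_rot: [-2.307, 2.132, -0.001]
wrist_force: [-0.0, -0.4, -0.4]
gripper_width: 20.1
```

```bash
python3 - <<'E'
from h import *
go([463,81.7,155],-1.4923)
E
```

```text
now [453.4 -67.9 169. ] yaw -1.4923 w 20.1 F [-0.  -0.4 -0.4] t 23.45 N 6
[np.float64(-0.825), np.float64(-0.118), np.float64(0.078), np.float64(-0.0)]
[np.float64(-0.825), np.float64(-0.118), np.float64(0.078), np.float64(-0.0)]
[np.float64(-0.825), np.float64(-0.118), np.float64(0.078), np.float64(-0.0)]
[np.float64(-0.825), np.float64(-0.118), np.float64(0.078), np.float64(-0.0)]
[np.float64(-0.825), np.float64(-0.118), np.float64(0.078), np.float64(-0.0)]
[np.float64(-0.825), np.float64(-0.118), np.float64(0.078), np.float64(-0.0)]
```

Call:
send_rows(
  plan=[
    [[-0.9, -0.13, 0, 0, 12], [-0.9, -0.13, 0, 0, 12], [-0.9, -0.13, 0, 0, 12], [-0.8, -0.12, 0, 0, 12], [-0.5, -0.08, 0, 0, 12], [-0.2, -0.03, 0, 0, 12], [0, 0, 0, 0, 12], [0, 0, 0, 0, 12]],
  ],
)

```text
time: 24.25
tool_pos: [462.2, 57.5, 168.6]
ee_rot: [2.307, -2.133, 0.0]
wrist_force: [0.2, 0.1, -0.2]
gripper_width: 20.3
```

```bash
python3 - <<'E'
from h import *
go([463,81.7,26],-1.4923)
im=eyes.capture("wrist");cv2.imwrite("pics/w10.png",im[:,:,::-1])
E
```

```text
now [462.2  57.5 168.6] yaw -1.4924 w 20.3 F [ 0.2  0.1 -0.2] t 24.25 N 5
[np.float64(-0.161), np.float64(-0.018), np.float64(0.951), np.float64(-0.0)]
[np.float64(-0.161), np.float64(-0.018), np.float64(0.951), np.float64(-0.0)]
[np.float64(-0.161), np.float64(-0.018), np.float64(0.951), np.float64(-0.0)]
[np.float64(-0.161), np.float64(-0.018), np.float64(0.951), np.float64(-0.0)]
[np.float64(-0.161), np.float64(-0.018), np.float64(0.951), np.float64(-0.0)]
```

View pics/w10.png

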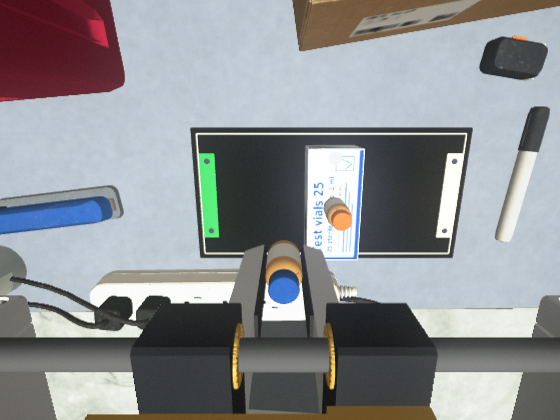

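Call:
send_rows(
  plan=[
    [[-0.4, -0.05, 0, 0, 12], [-0.4, -0.04, 0.2, 0, 12], [0, 0, 0.8, 0, 12], [0, 0, 1, 0, 12], [0, 0, 1, 0, 12], [0, 0, 0.8, 0, 12], [0, 0, 0.4, 0, 12], [0, 0, 0, 0, 12]],
  ],
)

```text
time: 25.1
tool_pos: [462.3, 82.5, 41.2]
ee_rot: [2.306, -2.131, -0.003]
wrist_force: [-0.3, -0.7, -0.2]
gripper_width: 20.0
```

Call:
send_rows(
  plan=[
    [[0, 0, 0, 0, 12]],
  ],
)

```text
time: 25.2
tool_pos: [463.4, 82.5, 43.1]
ee_rot: [-2.307, 2.132, -0.001]
wrist_force: [0.7, 0.2, 0.2]
gripper_width: 19.9
```

```bash
python3 - <<'E'
from h import *
go([463,81.7,24.6],-1.4923)
E
```

```text
now [463.4  82.5  43.1] yaw -1.492 w 19.9 F [0.7 0.2 0.2] t 25.2 N 1
[np.float64(0.024), np.float64(0.016), np.float64(0.617), np.float64(0.002)]
```

Call:
send_rows(
  plan=[
    [[0.03, 0, 0.2, 0, 12], [0, 0, 0.2, 0, 12], [0, 0, 0.1, 0, 12], [0, 0, 0, 0, 12], [0, 0, 0, 0, 12]],
  ],
)

```text
time: 25.7
tool_pos: [463.1, 81.2, 27.5]
ee_rot: [-2.307, 2.132, -0.0]
wrist_force: [-0.3, 0.2, 0.1]
gripper_width: 20.2
```

Call:
send_rows(
  plan=[
    [[0, 0, 0.05, 0, 12], [0, 0, 0.04, 0, 12], [0, 0, 0, 0, 12], [0, 0, 0, 0, 12]],
  ],
)

```text
time: 26.1
tool_pos: [463.0, 81.2, 24.7]
ee_rot: [2.307, -2.132, -0.0]
wrist_force: [0.5, -0.9, -0.0]
gripper_width: 20.7
```

Call:
send_rows(
  plan=[
    [[0, 0, 0.02, 0, 12], [0, 0, 0, 0, 12], [0, 0, 0, 0, 22], [0, 0, 0, 0, 26], [0, 0, 0, 0, 34], [0, 0, 0, 0, 40], [0, 0, 0, 0, 40]],
  ],
)

```text
time: 26.8
tool_pos: [463.0, 81.2, 24.1]
ee_rot: [2.307, -2.132, -0.0]
wrist_force: [-0.1, -0.4, -0.6]
gripper_width: 39.7
```

Call:
send_rows(
  plan=[
    [[0, 0, -0.3, 0, 40], [0, 0, -0.8, 0, 40], [0, 0, -1, 0, 40], [0, 0, -1, 0, 40], [0, 0, -1, 0, 40], [0, 0, -1, 0, 40], [0.2, 0.6, -0.8, 0, 40], [0.4, 0.6, -0.4, 0, 40]],
  ],
)

```text
time: 27.6
tool_pos: [428.5, 60.6, 215.7]
ee_rot: [-2.306, 2.13, -0.003]
wrist_force: [-0.9, -0.2, 0.5]
gripper_width: 39.9
```

Call:
send_rows(
  plan=[
    [[0.6, 0.4, 0, 0, 40], [0.6, 0, 0, 0, 40], [0, 0, 0, 0, 40], [0, 0, 0, 0, 40]],
  ],
)

```text
time: 28.0
tool_pos: [419.5, 23.8, 213.5]
ee_rot: [-2.306, 2.133, -0.0]
wrist_force: [0.8, -0.4, -0.4]
gripper_width: 39.9
```

```bash
python3 - <<'E'
from h import *
import json
c=eyes.calibration("wrist")
json.dump({k:np.array(v).tolist() for k,v in c.items()},open("w11.json","w"))
im=eyes.capture("wrist");cv2.imwrite("pics/w11.png",im[:,:,::-1])
print(proj(c,[[463,81.7,49],[463,81.7,3]]))
go([563,-379.3,160],-1.691)
E
```

```text
[[230.04649944 152.61218035]
 [236.44295215 148.76141405]]
now [419.5  24.1 213.4] yaw -1.4923 w 40.2 F [-0.6  0.5 -0.1] t 28.05 N 15
[np.float64(0.919), np.float64(-0.248), np.float64(0.119), np.float64(0.088)]
[np.float64(0.915), np.float64(-0.26), np.float64(0.119), np.float64(0.088)]
[np.float64(0.912), np.float64(-0.272), np.float64(0.119), np.float64(0.088)]
[np.float64(0.908), np.float64(-0.284), np.float64(0.119), np.float64(0.088)]
[np.float64(0.904), np.float64(-0.296), np.float64(0.119), np.float64(0.088)]
[np.float64(0.9), np.float64(-0.308), np.float64(0.119), np.float64(0.088)]
[np.float64(0.896), np.float64(-0.32), np.float64(0.119), np.float64(0.088)]
[np.float64(0.892), np.float64(-0.332), np.float64(0.119), np.float64(0.088)]
[np.float64(0.887), np.float64(-0.343), np.float64(0.119), np.float64(0.088)]
[np.float64(0.883), np.float64(-0.355), np.float64(0.119), np.float64(0.088)]
[np.float64(0.878), np.float64(-0.367), np.float64(0.119), np.float64(0.088)]
[np.float64(0.873), np.float64(-0.378), np.float64(0.119), np.float64(0.088)]
[np.float64(0.868), np.float64(-0.39), np.float64(0.119), np.float64(0.088)]
[np.float64(0.863), np.float64(-0.401), np.float64(0.119), np.float64(0.088)]
[np.float64(0.857), np.float64(-0.413), np.float64(0.119), np.float64(0.088)]
```

View pics/w11.png

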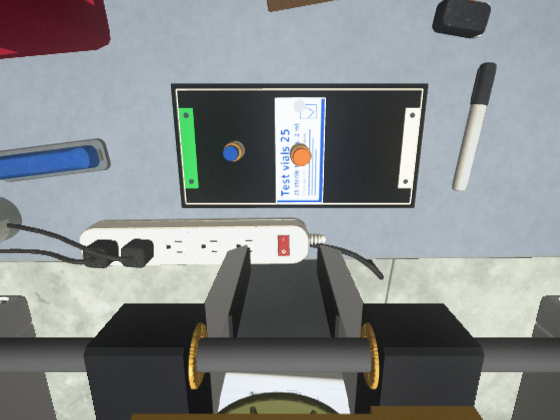

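Call:
send_rows(
  plan=[
    [[0.5, -0.13, 0, 0.09, 40], [0.92, -0.26, 0.1, 0.09, 40], [0.91, -0.27, 0.1, 0.09, 40], [0.91, -0.28, 0.1, 0.09, 40], [0.9, -0.3, 0.1, 0.09, 40], [0.9, -0.31, 0.1, 0.09, 62], [0.9, -0.32, 0.1, 0.09, 62], [0.89, -0.33, 0.1, 0.09, 62]],
  ],
)

```text
time: 28.85
tool_pos: [491.9, -179.7, 191.8]
ee_rot: [2.189, -2.253, -0.001]
wrist_force: [0.5, 0.2, 0.2]
gripper_width: 60.0
```

Call:
send_rows(
  plan=[
    [[0.89, -0.34, 0.1, 0.09, 62], [0.88, -0.36, 0.1, 0.09, 62], [0.88, -0.37, 0.1, 0.09, 62], [0.87, -0.38, 0.1, 0.09, 62], [0.87, -0.39, 0.1, 0.09, 62], [0.86, -0.4, 0.1, 0.09, 62], [0.8, -0.4, 0.1, 0.09, 62], [0.3, -0.2, 0, 0, 62]],
  ],
)

```text
time: 29.65
tool_pos: [563.2, -376.6, 169.8]
ee_rot: [2.078, -2.355, -0.002]
wrist_force: [-0.0, 0.7, -0.3]
gripper_width: 61.8
```

Call:
send_rows(
  plan=[
    [[0, 0, 0, 0, 62], [0, 0, 0, 0, 62]],
  ],
)

```text
time: 29.85
tool_pos: [562.9, -374.7, 170.7]
ee_rot: [2.08, -2.354, -0.001]
wrist_force: [0.7, -0.3, 0.6]
gripper_width: 62.2
```

```bash
python3 - <<'E'
from h import *
import json
c=eyes.calibration("wrist")
json.dump({k:np.array(v).tolist() for k,v in c.items()},open("w12.json","w"))
im=eyes.capture("wrist");cv2.imwrite("pics/w12.png",im[:,:,::-1])
print(proj(c,[[563,-379.3,61]]))
go([563,-379.3,105],-1.691)
E
```

```text
[[289.18101089 212.47286869]]
now [ 562.8 -374.6  171.1] yaw -1.6938 w 62.0 F [0.4 0.5 0.2] t 29.9 N 3
[np.float64(0.051), np.float64(-0.008), np.float64(0.734), np.float64(-0.006)]
[np.float64(0.052), np.float64(-0.008), np.float64(0.734), np.float64(-0.006)]
[np.float64(0.052), np.float64(-0.008), np.float64(0.734), np.float64(-0.006)]
```

View pics/w12.png

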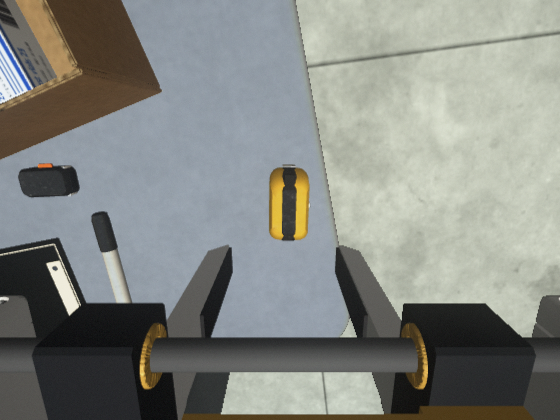

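```bash
python3 - <<'E'
from h import *
import json
c=json.load(open("w12.json"))
im=cv2.imread("pics/w12.png");b=cv2.resize(im[155:255,240:340],None,fx=6,fy=6,interpolation=cv2.INTER_CUBIC)
cv2.imwrite("pics/w12b.png",b)
for x0,y0 in [(563,-379.3)]:
    for d,z in [(33.5,30),(-33.5,30),(25,58),(-25,58),(0,61)]:
        a=np.radians(-6.9);print(d,z,(proj(c,[[x0+d*np.cos(a),y0+d*np.sin(a),z]])[0]-[240,155])*6)
E
```

```text
33.5 30 [292.50796357  86.42984126]
-33.5 30 [291.57080982 486.76857092]
25 58 [295.2203831  173.28821623]
-25 58 [294.32552557 497.57249125]
0 61 [295.08606532 344.83721214]
```

View pics/w12b.png

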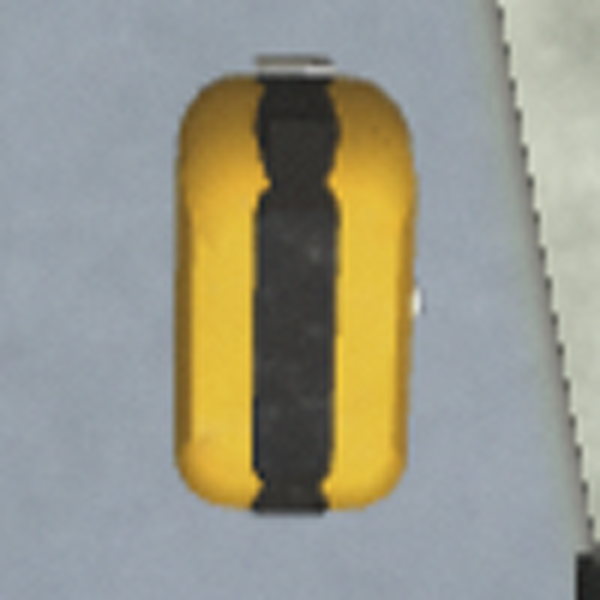

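Call:
send_rows(
  plan=[
    [[0.08, -0.02, 0.3, 0, 62], [0.08, -0.01, 0.8, 0, 62], [0, 0, 0.9, 0, 62], [0, 0, 0.9, 0, 62], [0, 0, 0.9, 0, 62], [0, 0, 0.6, 0, 62], [0, 0, 0.2, 0, 62], [0, 0, 0, 0, 62]],
  ],
  force=20,
)

```text
time: 30.7
tool_pos: [562.8, -380.4, 32.8]
ee_rot: [2.08, -2.354, -0.001]
wrist_force: [0.1, -0.3, 0.2]
gripper_width: 62.2
```

Call:
send_rows(
  plan=[
    [[0, 0, 0, 0, 62]],
  ],
)

```text
time: 30.8
tool_pos: [563.4, -380.9, 34.5]
ee_rot: [-2.08, 2.354, -0.003]
wrist_force: [0.1, -0.5, 0.5]
gripper_width: 62.4
```

```bash
python3 - <<'E'
from h import *
go([563.5,-379.3,30],-1.691)
E
```

```text
now [ 563.4 -380.9   34.5] yaw -1.6945 w 62.4 F [ 0.1 -0.5  0.5] t 30.8 N 1
[np.float64(-0.053), np.float64(0.004), np.float64(0.15), np.float64(-0.024)]
```

Call:
send_rows(
  plan=[
    [[-0.05, 0, 0.1, -0.02, 62], [0, 0, 0, 0, 50], [0, 0, 0, 0, 44], [0, 0, 0, 0, 30], [0, 0, 0, 0, 30], [0, 0, 0, 0, 30], [0, 0, 0, 0, 30]],
  ],
)

```text
time: 31.5
tool_pos: [563.1, -379.2, 30.4]
ee_rot: [-2.083, 2.352, -0.0]
wrist_force: [-0.7, -0.0, 2.7]
gripper_width: 36.5
```

Call:
send_rows(
  plan=[
    [[0, 0, -0.3, 0, 30], [0, 0, -0.7, 0, 30], [0, 0, -1, 0, 30], [0, 0, -0.5, 0, 30], [0, 0, 0, 0, 30], [0, 0, 0, 0, 30]],
  ],
)

```text
time: 32.1
tool_pos: [562.7, -378.9, 104.2]
ee_rot: [2.083, -2.351, -0.002]
wrist_force: [-0.1, 0.4, -2.3]
gripper_width: 37.0
```

```bash
python3 - <<'E'
from h import *
go([474.2,-58.9,103],-1.4923,n=13)
im=eyes.capture("wrist");cv2.imwrite("pics/w13.png",im[:,:,::-1])
E
```

```text
now [ 562.7 -378.9  104.2] yaw -1.6917 w 37.0 F [-0.1  0.4 -2.3] t 32.1 N 13
[np.float64(-0.787), np.float64(0.324), np.float64(0.003), np.float64(-0.102)]
[np.float64(-0.792), np.float64(0.312), np.float64(0.003), np.float64(-0.102)]
[np.float64(-0.797), np.float64(0.3), np.float64(0.003), np.float64(-0.102)]
[np.float64(-0.801), np.float64(0.288), np.float64(0.003), np.float64(-0.102)]
[np.float64(-0.805), np.float64(0.275), np.float64(0.003), np.float64(-0.102)]
[np.float64(-0.81), np.float64(0.263), np.float64(0.003), np.float64(-0.102)]
[np.float64(-0.814), np.float64(0.251), np.float64(0.003), np.float64(-0.102)]
[np.float64(-0.817), np.float64(0.238), np.float64(0.003), np.float64(-0.102)]
[np.float64(-0.821), np.float64(0.226), np.float64(0.003), np.float64(-0.102)]
[np.float64(-0.824), np.float64(0.213), np.float64(0.003), np.float64(-0.102)]
[np.float64(-0.827), np.float64(0.2), np.float64(0.003), np.float64(-0.102)]
[np.float64(-0.83), np.float64(0.188), np.float64(0.003), np.float64(-0.102)]
[np.float64(-0.833), np.float64(0.175), np.float64(0.003), np.float64(-0.102)]
```

View pics/w13.png

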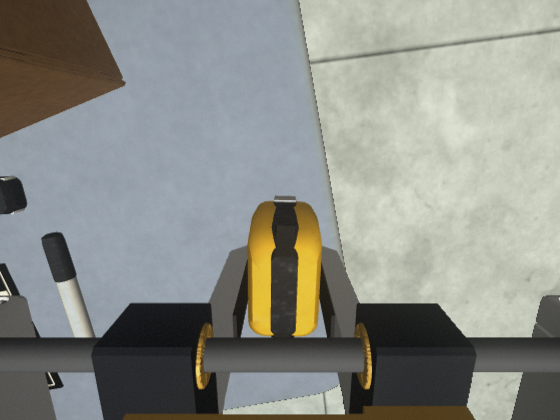

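Call:
send_rows(
  plan=[
    [[-0.4, 0.16, 0, -0.1, 30], [-0.79, 0.32, 0, -0.1, 30], [-0.79, 0.31, 0, -0.1, 30], [-0.8, 0.3, 0, -0.1, 30], [-0.8, 0.29, 0, -0.1, 30], [-0.8, 0.28, 0, -0.1, 30], [-0.81, 0.26, 0, -0.1, 30], [-0.81, 0.25, 0, -0.1, 30]],
  ],
)

```text
time: 32.95
tool_pos: [508.8, -193.9, 103.7]
ee_rot: [2.221, -2.221, -0.003]
wrist_force: [0.8, 0.5, -2.7]
gripper_width: 36.8
```

Call:
send_rows(
  plan=[
    [[-0.82, 0.24, 0, -0.1, 30], [-0.82, 0.23, 0, -0.1, 30], [-0.82, 0.21, 0, -0.1, 30], [-0.7, 0.2, 0, -0.1, 30], [-0.4, 0.1, 0, -0.1, 30], [-0.2, 0.05, 0, 0, 30], [0, 0, 0, 0, 30], [0, 0, 0, 0, 30]],
  ],
)

```text
time: 33.75
tool_pos: [476.0, -83.8, 105.0]
ee_rot: [2.301, -2.138, -0.0]
wrist_force: [0.6, -0.2, -2.7]
gripper_width: 36.6
```

```bash
python3 - <<'E'
from h import *
go([474.2,-58.9,103],-1.4923)
E
```

```text
now [476.  -83.8 105. ] yaw -1.4973 w 36.6 F [ 0.6 -0.2 -2.7] t 33.75 N 1
[np.float64(-0.833), np.float64(-0.003), np.float64(0.067), np.float64(-0.033)]
```

Call:
send_rows(
  plan=[
    [[-0.43, 0, 0, -0.03, 30], [-0.4, 0, 0, 0, 30], [0, 0, 0.5, 0, 30], [0, 0, 0.7, 0, 30], [0, 0, 0.5, 0, 30], [0, 0, 0.2, 0, 30], [0, 0, 0, 0, 30], [0, 0, 0, 0, 30]],
  ],
)

```text
time: 34.55
tool_pos: [474.2, -58.3, 48.8]
ee_rot: [-2.307, 2.132, -0.001]
wrist_force: [-0.6, -0.4, -2.5]
gripper_width: 36.9
```

```bash
python3 - <<'E'
from h import *
go([474.2,-58.9,33.4],-1.4923)
im=eyes.capture("wrist");cv2.imwrite("pics/w14.png",im[:,:,::-1])
E
```

```text
now [474.2 -58.3  48.8] yaw -1.4921 w 36.9 F [-0.6 -0.4 -2.5] t 34.55 N 1
[np.float64(0.02), np.float64(0.003), np.float64(0.512), np.float64(0.002)]
```

View pics/w14.png

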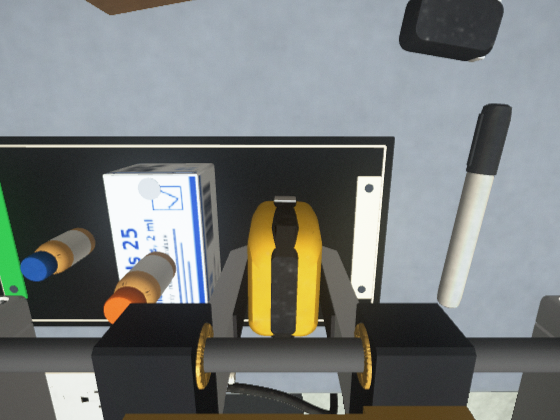

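Call:
send_rows(
  plan=[
    [[0.02, 0, 0.2, 0, 30], [0, 0, 0.15, 0, 30], [0, 0, 0.06, 0, 30], [0, 0, 0, 0, 30], [0, 0, 0, 0, 30]],
  ],
)

```text
time: 35.1
tool_pos: [473.9, -59.1, 35.9]
ee_rot: [2.307, -2.132, -0.0]
wrist_force: [1.5, -0.2, -2.2]
gripper_width: 36.8
```

Call:
send_rows(
  plan=[
    [[0, 0, 0.05, 0, 30], [0, 0, 0.04, 0, 30], [0, 0, 0, 0, 30], [0, 0, 0, 0, 30]],
  ],
)

```text
time: 35.5
tool_pos: [474.1, -59.1, 33.3]
ee_rot: [-2.307, 2.132, -0.001]
wrist_force: [0.2, 0.7, 0.9]
gripper_width: 36.6
```

Contact. Release to 50 and rise.

Call:
send_rows(
  plan=[
    [[0, 0, 0, 0, 38], [0, 0, 0, 0, 42], [0, 0, 0, 0, 50], [0, 0, 0, 0, 50], [0, 0, 0, 0, 50], [0, 0, -0.3, 0, 50], [0, 0, -0.8, 0, 50], [0, 0, -1, 0, 50]],
  ],
)

```text
time: 36.3
tool_pos: [473.4, -59.0, 96.8]
ee_rot: [2.306, -2.132, -0.002]
wrist_force: [0.0, 0.2, -0.7]
gripper_width: 50.0
```

Call:
send_rows(
  plan=[
    [[0, 0, -1, 0, 50], [0, 0, -1, 0, 50], [0, 0, -1, 0, 50], [0, 0.4, -1, 0, 50], [-0.3, 0.7, -0.4, 0, 50], [-0.6, 0.7, 0, 0, 50], [-0.6, 0, 0, 0, 50], [-0.4, 0, 0, 0, 50]],
  ],
)

```text
time: 37.1
tool_pos: [415.3, -5.7, 229.1]
ee_rot: [-2.307, 2.132, -0.002]
wrist_force: [0.4, -0.9, -0.4]
gripper_width: 49.9
```

Call:
send_rows(
  plan=[
    [[0, 0, 0, 0, 50], [0, 0, 0, 0, 50]],
  ],
)

```text
time: 37.3
tool_pos: [415.8, -6.6, 228.2]
ee_rot: [2.308, -2.131, 0.0]
wrist_force: [0.2, -0.1, -0.5]
gripper_width: 50.2
```

```bash
python3 - <<'E'
from h import *
import json
c=eyes.calibration("wrist")
json.dump({k:np.array(v).tolist() for k,v in c.items()},open("w15.json","w"))
im=eyes.capture("wrist");cv2.imwrite("pics/w15.png",im[:,:,::-1])
b=cv2.resize(im[60:240,140:460,::-1],None,fx=2.5,fy=2.5,interpolation=cv2.INTER_CUBIC);cv2.imwrite("pics/w15b.png",b)
t=eyes.capture("scene");cv2.imwrite("pics/scene1.png",t[:,:,::-1])
C=np.array([468.6,11.4]);a=np.radians(94.52);ym=np.array([np.cos(a),np.sin(a)])
for q in [[*C,92],[*(C+70.5*ym),49],[*(C-70.5*ym),64]]: print(proj(c,[q])[0], (proj(c,[q])[0]-[140,60])*2.5)
p=pose();print(p[0],p[3]["time"])
E
```

```text
[269.17237156 148.73326668] [322.9309289  221.83316669]
[203.33674715 145.18158041] [158.34186787 212.95395104]
[340.9569846  146.43246567] [502.3924615  216.08116417]
[415.79129228  -6.88937478 228.0369544 ] 37.4
```

View pics/w15.png

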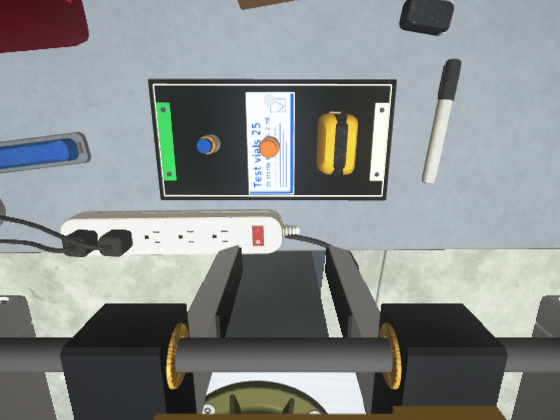

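View pics/w15b.png

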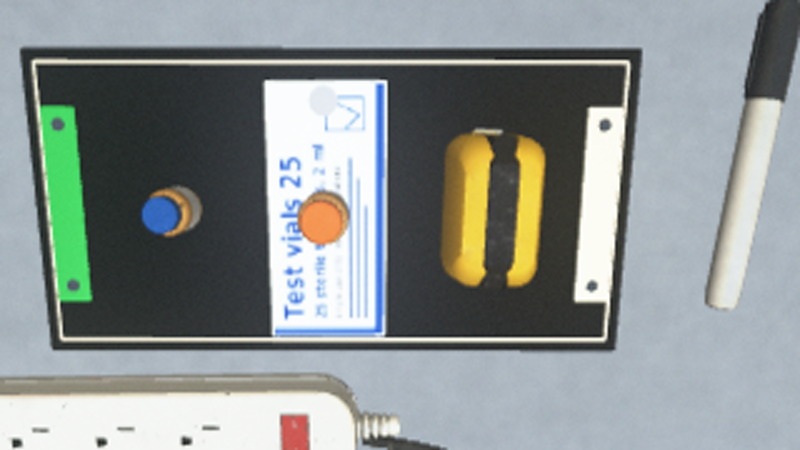

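View pics/scene1.png

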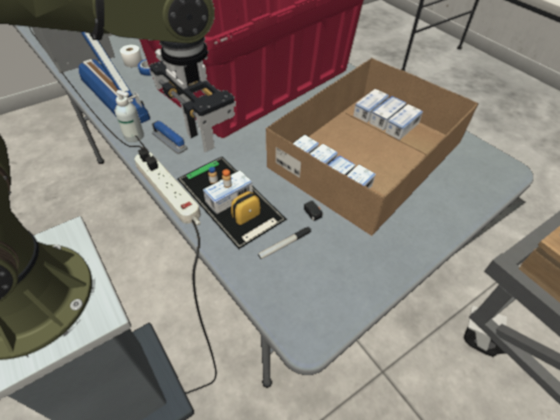

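```bash
python3 - <<'E'
from station import close_job
print(close_job())
E
```

```text
the job is handed in; nothing more can be done
None
```

The layout is done and handed in at about 37 s of the 104 s limit. I placed things in the order asked:

1. **Carton:** flat in the middle of the mat, its long side along the mat's short side.
2. **Orange vial:** standing on the middle of the carton.
3. **Blue vial:** standing midway between the carton and the green tag.
4. **Tape measure:** upright, parallel to the carton, midway between it and the white tag.

I took "midway" as the middle of the open gap, about 71 mm from the mat's centre, and aimed for 70.5 mm.

**Last checks:**
- Measured just after it was placed, the carton sat within about 1 mm and 0.3° of the mat's centre and axis.
- In the final pictures both vials and the tape measure stand upright, about 1–2 mm from where I aimed.
- The marker pen and the ring scanner look untouched, and the gripper was well clear of everything.

**One disagreement:** the gripper closed to 36.5 mm on the tape measure, not the stated 40 mm. I think the 40 mm includes a small bump on its side, which could put its true centre about 2 mm off. I saw no other problems.

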